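# Wind the LNB round on the crank-driven turntable to face the test transmitter

## Robot

A 6-joint arm with a two-finger parallel gripper is mounted at the origin on the work surface. World frame = base frame: x ahead of the robot, y to its left, z up, the work surface at z = 0. Lengths are in mm, angles in rad, forces in N, time in s.
With the tool pointing down it reaches from about 350 to 875 mm from the base axis. Payload 4.2 kg.
Tool frame: the origin (TCP) lies midway between the tips of the shut fingers; the grasp point (between the pads) lies 19 mm behind it (arm.grasp_offset is the distance from the TCP to the grasp point, in mm); z points along the fingers, y is the line along which they close (so a half turn about z gives the same grasp; the last joint's range is limited). The gripper opens to 85 mm and grips with 20 to 120 N. Pads are 22 mm wide; open, the fingers measure 114 mm over their backs; the gripper's body (76 mm by 85 mm) begins 54 mm behind the grasp point. The pads swing forward as they close: fully open they stand 13 mm farther back than shut.
Start: joints at [1.444, 0.385, 0.008, 0, -1.194, -0.259], TCP at [235.155, 579.052, 199.812] pointing down, gripper open.
Joint ranges: [-3.14, 3.14], [-1.21, 2.06], [-1.07, 1.41], [-3.16, 2.05], [-2.99, -0.16], [-3.1, 3.1]. Speed limits (rad/s): [2.79, 2.79, 3.14, 3.14, 3.14, 3.14].

## Interface

Orientations are given as a unit quaternion [x, y, z, w].
In Python, from bench import arm gives the robot as it stands. The module is installed in compiled form; this text tells all that it offers.
- The arm moves only by the tool servo_tool, never from a script. Its argument "increments" is a list of rows, each a list of 7 numbers: the opening, from 0 (shut) to 1 (fully open), then the shift along the tool's x, y, z in m, then the turn, a rotation vector about the tool's x, y, z in degrees. In form: [[grip, x, y, z, ax, ay, az], ...]. A call has 1 to 12 rows; each row is the pose to reach, as a shift and turn from the pose commanded when the call began, along the tool's axes at that moment; what a row does not reach only later rows make up. A row lasts 1/8 s, in which the tool goes at most 62.5 mm and 10.7 degrees, less where a joint would pass 70% of its speed; a pose out of reach is approached as far as the arm can. A call with a gripper value outside its range is refused whole. The fingers move at their own pace and stop on an object; the grip force is fixed at half the most. Time passes only in rows, so rows that repeat a pose let the fingers close. It gives the time, the measured TCP pose, the force, the opening and the grip force at its end, in the units of the state.
- arm.read_state(): the state, without advancing time (a new reading comes with each control period).
- arm.get_image(name): name is "side" or "top"; returns a dict with "color" (400x640x3 uint8, red, green, blue), "fx", "fy", "cx", "cy" (pixels), "rvec" (rotation vector, rad) and "tvec" (3), from world to camera coordinates, as OpenCV has them. Camera axes: x right, y down, z forward; pixel columns grow to the right and rows downward; lengths in mm; the calibration is good to about 2 mm. A picture is of the moment at which its call begins. There is no depth.
- arm.job_done(): hands the job in; it is judged then, once.
Trained networks look in the newest picture that a camera, given by its name, has taken for a name from the list of things; names that differ only in an ending like _2 or _b are one class to them, and where a whole thing is asked for, a point or a joint stands for the part that bears it (a point fixed in the world has none). Each returns a list of dicts, best first, with "p" (0 to 1); they miss things now and then, are a little off and sometimes report something else, mostly with a low value. They report only what shows in the picture. A call takes as long as a camera call. They do not tell look-alikes from the thing itself.
- arm.look_for(camera, thing): "box" ([centre column, centre row, width, height] in pixels, round what is visible of it).
- arm.spot_point(camera, thing): "centre" ([column, row] in pixels: a listed point, or the origin of a listed thing).
The state is a dict: "clock": time; "joints": joint angles; "joint_vel": joint speeds; "joint_efforts": joint torques, N m; "position": TCP position; "ee_rot": TCP orientation; "contact_force": force on the tool from outside, world axes, zero at the start; "wrist_torque": the same for the moment, N m; "gripper_width": finger opening in mm; "grasp_force": force on a finger pad.
Only numpy, scipy, OpenCV 4.12 (cv2) and the standard library are available. Lean on these libraries where they do the work, as an engineer would, in place of code of your own. Each camera call takes 0.05 s, during which the arm holds its last target. There are 200 camera calls.

## Task

Put the loose crank on the square shaft end of the turntable jig, pushed fully down, and wind it until the white horn of the LNB points straight at the test transmitter. Turn the table only through the crank, do not push on the table or the LNB; leave the transmitter and the other things on the bench where they are. At the end let go and leave the crank sitting fully down on its shaft.

Things in the scene. Friction and masses are not known exactly. Their poses are not given: they have to be found in the camera images.
- crank: Loose steel crank, 0.27 to 0.44 kg, starts on the bench handle up, any yaw. Origin: centre of the hub's underside, z up. Hub: upright block 38 x 38 x 34 mm high with a 20 mm square hole right through top to bottom, faces parallel to crank x and y. Flat arm 22 mm wide, 12 mm thick, underside level with the hub's, runs along +x to x = 87 mm. The hub can be pinched across its y faces.
- crank_handle (a point): Point on the axis of the crank's upright black round handle sleeve, 70 mm along crank +x from the hub's axis and 55 mm above the crank's underside. The sleeve is 25 mm in diameter, from 20 to 86 mm above the underside, and spins freely on its pin, so it can be held fast while the crank goes round.
- shoulder (a point): On the axis of the jig's upright crank shaft, at the top of its round shoulder (64 mm across), 80 mm above the bench: the seated crank's underside rests here. z up; x points to the turntable's axis, 260 mm away (axes of the fixed jig, they do not turn with the shaft). Turning the shaft takes about 0.2 N m; it stays where it is left.
- shaft_tip (a point): Tip of the steel square, 24 mm above the shoulder. The square is 18 mm across flats for 16 mm, then tapers to 10 mm at the tip. Its starting angle is not given (the axes here are the fixed jig's). At a wrong angle the crank's hole catches on the taper, its underside 16 to 20 mm above the shoulder, and drops once turned to within about 0.1 rad of fitting, which comes every quarter turn.
- jig: Grey jig fixed to the bench: base plate 480 x 140 x 15 mm, gearbox housing 130 x 120 mm with its top 70 mm above the bench under the crank shaft, turntable at the other end. Origin on the bench under the crank shaft, x towards the turntable. The table turns in the same sense as the shaft, one fourteenth as far: 14 crank turns make one turn of the table.
- horn (a point): Centre of the mouth of the LNB's white feed horn (68 mm across), 120 mm above the bench, 95 mm from the table's axis. x points out along the horn, z up. The grey LNB is clamped fast on the table; the horn's axis crosses the table's axis. The horn starts within about 10 degrees of pointing back at the crank shaft; from there the table can turn 110 degrees either way to its stops.
- turntable: The wooden turntable, a disc 200 mm across and 18 mm thick, with the LNB fixed on it. Origin on its axis at the disc's underside, 47 mm above the bench; x points the way the horn points, z up.
- beacon: The test transmitter: loose, 0.5 kg, black round foot 80 mm across and 22 mm high, thin steel stem, upright white cylinder 44 mm across from 77 to 162 mm height. Origin at the centre of its underside. It stands to the left or to the right of the turntable, about 250 mm from the table's axis.
- jar: Bystander: amber glass jar with a steel cap, 76 mm across, 95 mm high, on the other side of the turntable than the transmitter. Origin at the centre of its underside.
- chassis: Bystander: open aluminium receiver chassis, 160 x 220 x 48 mm. Origin at the centre of its underside.
- remote: Bystander: black remote control, 170 x 50 x 20 mm, lying flat. Origin at the centre of its underside.
There are look-alikes about, which are no part of the job. Of the things that look like the crank, the middle-sized one is meant.

How it is judged (in metres and radians):
On the way, in this order (a step that is already met when the one before it is completed fails the run):
1. the crank is fully down on the square shaft end (z of crank in the frame of shoulder between -0.004 and 0.004 m and horizontal distance between crank and shoulder below 0.004 m and angle between crank's own z axis and vertical below 0.1 rad), for 0.2 s.
2. with the crank on the square, the horn has been wound over 60 mm round (distance of horn from where it was at the start of the episode above 0.06 m and z of crank in the frame of shoulder below 0.012 m and horizontal distance between crank and shoulder below 0.006 m), for 0.2 s.
At the end, for the whole second after the job is handed in: The horn's axis passes within 20 mm of the transmitter's upright axis (about 4.5 degrees), pointing towards it; the crank sits on the square within 4 mm of fully down and of the shaft's axis, upright and at rest, released; the transmitter still stands upright (all of step 1 and x of beacon in the frame of horn above 0.05 m and y of beacon in the frame of horn between -0.02 and 0.02 m and linear speed of crank below 0.02 m/s and angle between beacon's own z axis and vertical below 0.1 rad); the robot touches nothing.
It fails at once if the robot pushes on the turntable or the LNB (contact force between any of the fingers, the arm, crank and turntable above 3 N).
It fails at once if the transmitter is shifted by more than 15 mm (distance of beacon from where it was at the start of the episode above 0.015 m).
It fails at once if a bystander is shifted by more than 20 mm (distance of any of jar, chassis, remote from where it was at the start of the episode above 0.02 m).
It also fails if it takes over 72 s, if anything falls off the work surface, if the arm or the gripper's body presses on something with over 40 N, if the wrist force passes 120 N, or if a joint passes its speed limit or range.

## Working session

There is one attempt and no reset: what is moved stays moved. The work goes in short steps, Python scripts to look and compute and a tool call to move; the robot and the scene stay as the last step left them, time stands still between calls to the robot, and variables do not carry over. Pictures are saved under pics/ and viewed, at most 10 in all, crops included, and the job is handed in when it is done.

Besides the shell and the picture viewer there is one more tool, called after ">>>" as a command line: name --pt "numbers of a row" for each row, then --argument value for the rest. servo_tool: Moves the arm, as the interface text tells. Its arguments: {"type":"object","properties":{"increments":{"type":"array","items":{"type":"array","items":{"type":"number"}}}},"required":["increments"]}

```bash
mkdir -p pics; cat > h.py <<'E'
import numpy as np, cv2
from bench import arm
from scipy.spatial.transform import Rotation as R
def cam(n):
    return arm.get_image(n)
def ray(im,px,z):
    Rm=cv2.Rodrigues(np.array(im["rvec"],float))[0];t=np.array(im["tvec"],float).ravel()
    c=-Rm.T@t; d=Rm.T@np.array([(px[0]-im["cx"])/im["fx"],(px[1]-im["cy"])/im["fy"],1])
    return c+d*(z-c[2])/d[2]
def proj(im,P):
    K=np.array([[im["fx"],0,im["cx"]],[0,im["fy"],im["cy"]],[0,0,1.]])
    return cv2.projectPoints(np.array(P,float).reshape(-1,3),np.array(im["rvec"],float),np.array(im["tvec"],float),K,None)[0].reshape(-1,2)
def save(n,c): cv2.imwrite(f"pics/{n}.png",np.ascontiguousarray(c[...,::-1]))
E
python3 - <<'E'
from h import *
ims={n:cam(n) for n in("side","top")}
save("a",np.vstack([ims["side"]["color"],ims["top"]["color"]])[:, :] if 0 else ims["top"]["color"]); save("b",ims["side"]["color"])
H=dict(crank=0,crank_handle=55,shoulder=80,shaft_tip=104,jig=0,horn=120,turntable=47,beacon=0,jar=0,chassis=0,remote=0)
for n,im in ims.items():
    print(n,np.round(ray(im,(320,200),0)), np.round(-cv2.Rodrigues(np.array(im["rvec"],float))[0].T@np.array(im["tvec"],float).ravel()))
    for t,z in H.items():
        for d in arm.spot_point(n,t)[:4]: print(n,t,round(d["p"],2),np.round(d["centre"]),np.round(ray(im,d["centre"],z)[:2]))
print(arm.read_state())
E
```

```text
side [530.  28.   0.] [ 385. -866.  846.]
side crank 0.83 [286. 276.] [ 397. -262.]
side crank 0.66 [289. 245.] [ 415. -154.]
side crank 0.61 [210. 284.] [ 194. -266.]
side crank_handle 0.83 [246. 261.] [ 295. -243.]
side crank_handle 0.77 [306. 274.] [ 449. -302.]
side crank_handle 0.57 [269. 237.] [ 359. -167.]
side shoulder 0.66 [315. 185.] [510.  15.]
side shaft_tip 0.72 [315. 178.] [510.  21.]
side jig 0.79 [311. 200.] [501.  34.]
side horn 0.61 [362. 173.] [658.   9.]
side turntable 0.7 [389. 184.] [761.  31.]
side beacon 0.71 [402. 253.] [ 737. -221.]
side jar 0.93 [346. 152.] [668. 290.]
side chassis 0.84 [281. 139.] [422. 404.]
side chassis 0.22 [345. 348.] [ 519. -480.]
side remote 0.56 [344. 347.] [ 518. -475.]
top [476. -60.   0.] [ 316.  -40. 1796.]
top crank 0.61 [345. 223.] [ 395. -147.]
top crank 0.6 [380. 221.] [ 400. -268.]
top crank_handle 0.7 [379. 254.] [ 285. -255.]
top crank_handle 0.54 [391. 204.] [ 456. -303.]
top crank_handle 0.53 [348. 231.] [ 364. -154.]
top shoulder 0.57 [297. 191.] [501.  18.]
top shaft_tip 0.89 [292. 190.] [502.  34.]
top jig 0.78 [295.
[... 281 characters left out ...]
nts': array([ 1.44358229e+00,  3.84694567e-01,  7.90452081e-03,  2.40162519e-06,
       -1.19398549e+00, -2.58604003e-01]), 'joint_vel': array([ 0.00036511,  0.00239685,  0.00051706,  0.00037221, -0.0018343 ,
       -0.00018214]), 'joint_efforts': array([-8.53923466e-04, -3.92095685e+01,  1.88613939e+01,  4.19064045e+00,
       -4.60038573e-04, -4.03177182e-06]), 'position': array([235.16643114, 579.05473824, 199.817489  ]), 'ee_rot': array([ 9.81450771e-01, -1.91714329e-01,  4.31752891e-07, -1.04459051e-05]), 'contact_force': array([ 0.2868656 ,  0.33709562, -0.02417656]), 'wrist_torque': array([-0.0546548 ,  0.01212303, -0.04812933]), 'grasp_force': 0.0, 'gripper_width': 85.56882151336593}
```

View pictures.

```bash
python3 - <<'E'
import cv2,numpy as np
a=cv2.imread("pics/a.png");b=cv2.imread("pics/b.png")
c=cv2.resize(b[215:325,170:340],None,fx=4.7,fy=4.7,interpolation=cv2.INTER_CUBIC);cv2.imwrite("pics/c.png",c[:, :800])
c=cv2.resize(a[90:280,200:450],None,fx=3.1,fy=3.1,interpolation=cv2.INTER_CUBIC);cv2.imwrite("pics/d.png",c)
E
```

```text
(no output)
```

View pics/c.png

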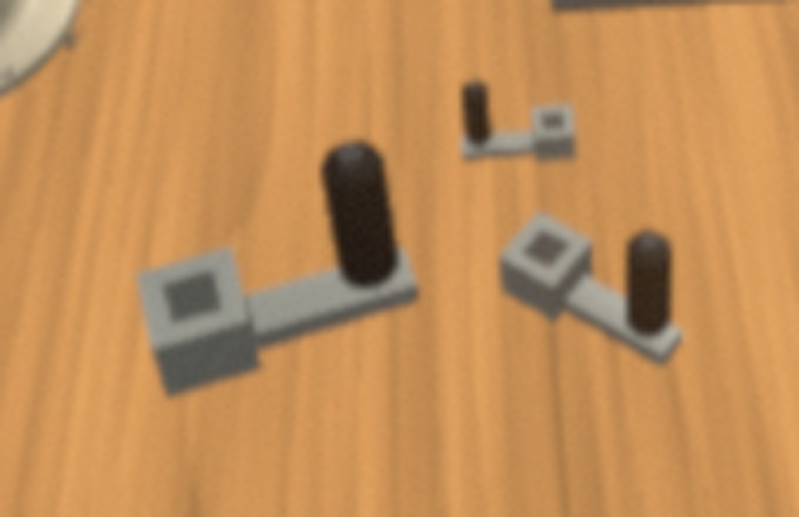

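View pics/d.png

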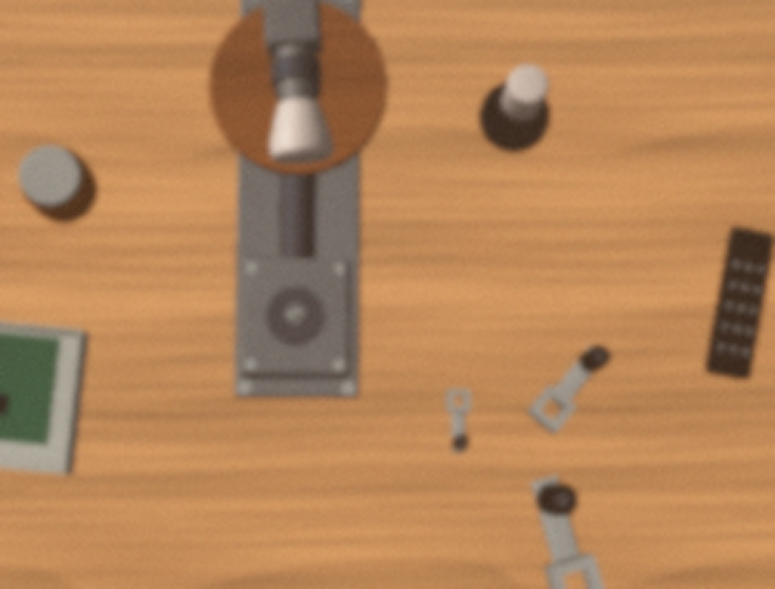

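View pics/b.png

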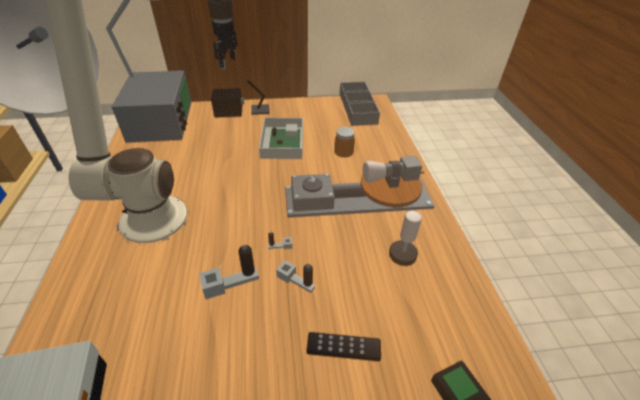

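Candidates for the crank (side picture hub pixels): big (215,285), small (288,241), middle (287,268). I choose the middle one, which measures about 70 mm from hub to handle. The crop shows it handle up, with its hub at side (287,268) and top (378,221). The beacon is at top (366,127), the shaft at (295,191), and the horn points back at the shaft.

```bash
python3 - <<'E'
from h import *
s,t=cam("side"),cam("top")
f=lambda im,p,z:print(np.round(ray(im,p,z),1)[:2])
def S(x,y): return (170+x/4.7-.4,215+y/4.7-.4)
def T(x,y): return (200+x/3.1-.35,90+y/3.1-.35)
print("hub");f(s,S(547,247),34);f(t,T(552,407),34)
print("corners");[f(s,S(*p),34) for p in((543,213),(591,255),(553,288),(502,258))]
print("handle");f(s,S(648,326),20);f(s,S(649,240),84);f(t,T(597,357),80)
print("hand base big dist");f(s,S(190,297),50)
print("shaft");f(t,T(295,314),98);f(s,(314.5,180.5),90)
print("beacon");f(t,T(514,115),22);f(t,T(527,84),162);print("disc");f(t,T(298,87),65)
print("horn mouth");f(t,T(298,155),120)
print("jig plate corners");[f(t,T(*p),15) for p in((236,395),(358,395))];f(t,T(242,266),70);f(t,T(350,372),70);f(t,T(242,372),70);f(t,T(350,266),70)
st=arm.read_state();print(st["clock"])
E
```

```text
hub
[ 398.9 -258.2]
[ 398.3 -257.7]
corners
[ 398.2 -234. ]
[ 423.2 -266.5]
[ 400.3 -286.5]
[ 373.2 -263. ]
handle
[ 451.2 -307.7]
[ 452.5 -297.2]
[ 449.7 -302.4]
hand base big dist
[ 205.1 -281.9]
shaft
[499.   24.4]
[509.8  24.3]
beacon
[ 732.4 -224.4]
[ 732.7 -224.4]
disc
[756.7  20.1]
horn mouth
[668.1  18.9]
jig plate corners
[417.5  94.4]
[415.6 -42.3]
[555.7  83. ]
[437.7 -33.9]
[439.3  83.6]
[554.2 -35.3]
1.3
```

```bash
cat >> h.py <<'E'
def row(x,y,z,psi,st=None):
    "increment from now to TCP x,y,z (mm), tool x yaw psi (deg), pointing down"
    st=st or arm.read_state(); r=R.from_quat(st["ee_rot"])
    c,s_=np.cos(np.radians(psi)),np.sin(np.radians(psi))
    g=R.from_matrix(np.array([[c,s_,0],[s_,-c,0],[0,0,-1]]))
    d=r.inv().apply(np.array([x,y,z])-st["position"])/1000
    return np.round(d,4).tolist(),np.round((r.inv()*g).as_rotvec(degrees=True),1).tolist()
def show():
    st=arm.read_state();X=R.from_quat(st["ee_rot"]).apply([1,0,0])
    print(round(st["clock"],2),np.round(st["position"],1),"psi",round(np.degrees(np.arctan2(X[1],X[0])),2),"F",np.round(st["contact_force"],1),"T",np.round(st["wrist_torque"],2),"w",round(st["gripper_width"],1),round(st["grasp_force"],1),"j6",round(st["joints"][5],2))
E
python3 -c "
from h import *
for p in((400,330,200),(480,0,200),(398.5,-258,150)):print(row(*p,-40.5))"
```

```text
([0.2464, 0.1687, -0.0002], [0.0, -0.0, 18.4])
([0.4447, 0.4443, -0.0002], [0.0, -0.0, 18.4])
([0.4663, 0.714, 0.0498], [0.0, -0.0, 18.4])
```

>>> servo_tool --pt "1 0.246 0.169 0 0 0 18.4" --pt "1 0.246 0.169 0 0 0 18.4" --pt "1 0.246 0.169 0 0 0 18.4" --pt "1 0.246 0.169 0 0 0 18.4" --pt "1 0.445 0.444 0 0 0 18.4" --pt "1 0.445 0.444 0 0 0 18.4" --pt "1 0.445 0.444 0 0 0 18.4" --pt "1 0.445 0.444 0 0 0 18.4" --pt "1 0.445 0.444 0 0 0 18.4" --pt "1 0.445 0.444 0 0 0 18.4" --pt "1 0.466 0.714 0.05 0 0 18.4" --pt "1 0.466 0.714 0.05 0 0 18.4"

```text
clock: 2.8
position: [442.2, -109.6, 177.8]
ee_rot: [0.938, -0.346, 0.0, -0.0]
contact_force: [1.5, -0.4, 0.4]
gripper_width: 85.1
grasp_force: 0.0
```

```bash
python3 -c "
from h import *
show();print(row(398.5,-258,150,-40.5),row(398.5,-258,3,-40.5))"
```

```text
2.8 [ 442.2 -109.6  177.8] psi -40.5 F [ 1.5 -0.4  0.4] T [-0.05 -0.02  0.03] w 85.1 0.0 j6 0.75
([0.0631, 0.1413, 0.0277], [-0.0, -0.0, -0.0]) ([0.063, 0.1413, 0.1747], [-0.0, -0.0, -0.0])
```

>>> servo_tool --pt "1 0.063 0.141 0.028 0 0 0" --pt "1 0.063 0.141 0.028 0 0 0" --pt "1 0.063 0.141 0.028 0 0 0" --pt "1 0.063 0.141 0.028 0 0 0"

```text
clock: 3.3
position: [397.8, -257.5, 149.3]
ee_rot: [0.937, -0.348, -0.001, 0.0]
contact_force: [-0.1, 0.8, -0.8]
gripper_width: 85.3
grasp_force: 0.0
```

```bash
python3 -c "
from h import *
show();print(row(398.5,-258,3,-40.5))
s=cam('side');save('e',cv2.resize(s['color'][190:320,200:380],None,fx=4.4,fy=4.4,interpolation=cv2.INTER_CUBIC))"
```

```text
3.3 [ 397.8 -257.5  149.3] psi -40.74 F [-0.1  0.8 -0.8] T [ 0.05 -0.03  0.05] w 85.3 0.0 j6 1.09
([0.001, -0.0001, 0.1463], [0.0, 0.1, -0.2])
```

View pics/e.png

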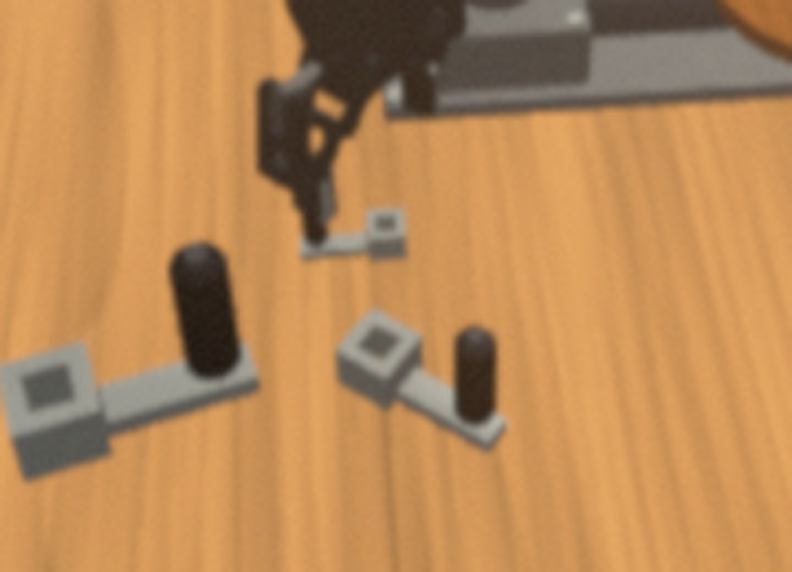

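The middle crank's hub is at crop (378,345), and the gripper hangs above and behind it. Descending.

>>> servo_tool --pt "1 0.001 0 0.06 0 0 0" --pt "1 0.001 0 0.12 0 0 0" --pt "1 0.001 0 0.146 0 0 0" --pt "1 0.001 0 0.146 0 0 0" --pt "0 0.001 0 0.146 0 0 0" --pt "0 0.001 0 0.146 0 0 0" --pt "0 0.001 0 0.146 0 0 0" --pt "0 0.001 0 0.146 0 0 0" --pt "0 0.001 0 0.146 0 0 0" --pt "0 0.001 0 0.146 0 0 0"

```text
clock: 4.6
position: [399.6, -256.6, 3.8]
ee_rot: [0.938, -0.346, -0.0, 0.0]
contact_force: [-0.1, -0.5, 0.5]
gripper_width: 0.1
grasp_force: 0.0
```

```bash
python3 -c "
from h import *
show();print(row(398.5,-258,180,-40.5))"
```

```text
4.6 [ 399.6 -256.6    3.8] psi -40.51 F [-0.1 -0.5  0.5] T [0.   0.03 0.01] w 0.1 0.0 j6 1.09
([0.0001, 0.0018, -0.1762], [0.0, 0.0, -0.0])
```

```bash
python3 -c "
from h import *
s=cam('side');t=cam('top');P=arm.read_state()['position'];print(proj(s,[P]),proj(t,[P]))
a=cv2.resize(s['color'][220:320,220:340],None,fx=4,fy=4,interpolation=cv2.INTER_CUBIC)
b=cv2.resize(t['color'][190:290,330:420],None,fx=4,fy=4,interpolation=cv2.INTER_CUBIC)[:400]
save('f',np.hstack([a[:400,:440],b]))"
```

```text
[[286.56491495 273.37606308]] [[376.31159767 220.99151555]]
```

View pics/f.png

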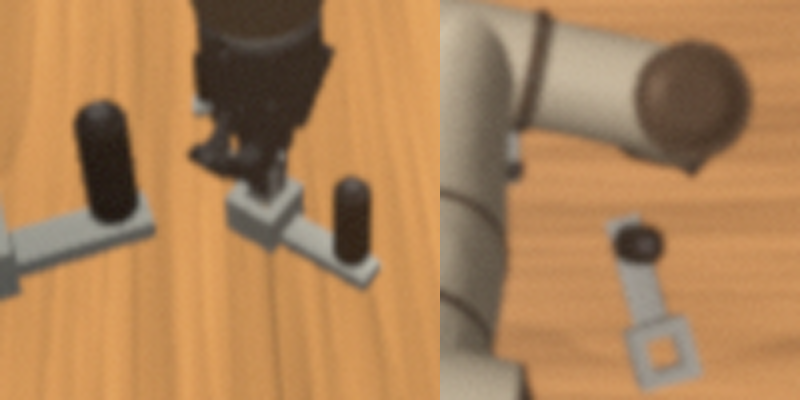

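```bash
python3 -c "
from h import *
s=cam('side')
c,q=np.cos(np.radians(-40.5)),np.sin(np.radians(-40.5));y=np.array([q,-c,0])
P=np.array([397.8,-257.5,149.3+13]);print(proj(s,[P+42*y,P,P-42*y]))
P=arm.read_state()['position'];print(proj(s,[P+[0,0,k] for k in(0,10,20,34,60,100)]))
save('g',cv2.resize(s['color'][225:295,245:335],None,fx=8,fy=8,interpolation=cv2.INTER_CUBIC))"
```

```text
[[273.07834334 245.909427  ]
 [283.75839717 234.88170172]
 [293.8369423  224.47506626]]
[[286.57467523 273.38346456]
 [286.45558904 271.17608838]
 [286.33490194 268.93903789]
 [286.16318844 265.75616424]
 [285.83548104 259.68179466]
 [285.30767861 249.89847296]]
```

View pics/g.png

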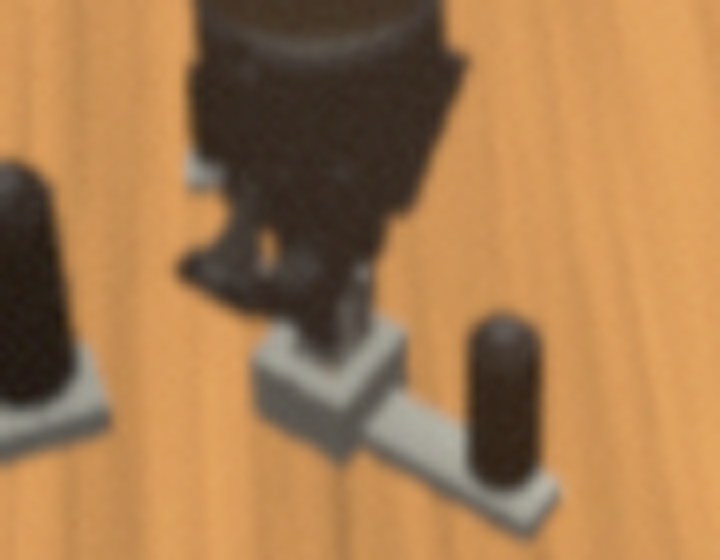

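The fingers closed before the descent finished and went into the hub's hole at crop (325,350). The crank hasn't moved. I'll lift straight up, open, settle and descend again.

>>> servo_tool --pt "0 0 0 -0.02 0 0 0" --pt "0 0 0 -0.05 0 0 0" --pt "0 0 0 -0.075 0 0 0" --pt "0 0 0 -0.075 0 0 0" --pt "1 0 0 -0.075 0 0 0" --pt "1 0 0 -0.075 0 0 0" --pt "1 0 0 -0.075 0 0 0" --pt "1 0 0 -0.075 0 0 0" --pt "1 0 0 -0.075 0 0 0"

```text
clock: 5.88
position: [399.6, -256.5, 78.6]
ee_rot: [0.938, -0.346, -0.0, 0.0]
contact_force: [-0.4, -0.1, -0.2]
gripper_width: 84.8
grasp_force: 0.0
```

```bash
python3 -c "
from h import *
show();print(row(398.5,-258,3,-40.5))
s=cam('side')
for n in('crank','crank_handle'):
  for d in arm.spot_point('side',n)[:3]: print(n,round(d['p'],2),np.round(d['centre'],1),np.round(ray(s,d['centre'],0 if n=='crank' else 55)))"
```

```text
5.88 [ 399.6 -256.5   78.6] psi -40.5 F [-0.4 -0.1 -0.2] T [ 0.   -0.03 -0.01] w 84.8 0.0 j6 1.09
([0.0001, 0.0018, 0.0756], [0.0, 0.0, -0.0])
crank 0.86 [286.1 275.7] [ 398. -261.    0.]
crank 0.82 [211.2 288.5] [ 200. -280.    0.]
crank 0.63 [310.6 183.3] [509. 117.   0.]
crank_handle 0.91 [308.8 275.9] [ 454. -308.   55.]
crank_handle 0.65 [243.9 262.1] [ 290. -246.   55.]
crank_handle 0.58 [267.7 238.5] [ 355. -171.   55.]
```

>>> servo_tool --pt "1 0 0.002 0.03 0 0 0" --pt "1 0 0.002 0.06 0 0 0" --pt "1 0 0.002 0.075 0 0 0" --pt "1 0 0.002 0.075 0 0 0" --pt "1 0 0.002 0.075 0 0 0" --pt "1 0 0.002 0.075 0 0 0"

```text
clock: 6.78
position: [399.1, -258.2, 4.7]
ee_rot: [0.938, -0.346, 0.001, -0.0]
contact_force: [-0.0, -1.2, 0.9]
gripper_width: 85.3
grasp_force: 0.0
```

>>> servo_tool --pt "0.45 0 0 0 0 0 0" --pt "0.35 0 0 0 0 0 0" --pt "0.3 0 0 0 0 0 0" --pt "0.3 0 0 0 0 0 0" --pt "0.3 0 0 0 0 0 0"

```text
clock: 7.4
position: [398.3, -258.0, 3.8]
ee_rot: [0.938, -0.346, -0.0, 0.0]
contact_force: [-0.1, -0.8, 0.1]
gripper_width: 25.4
grasp_force: 0.0
```

```bash
python3 -c "
from h import *
show();print(row(398.5,-258,180,-40.5))
s=cam('side')
for n in('crank','crank_handle'):
  for d in arm.spot_point('side',n)[:3]: print(n,round(d['p'],2),np.round(d['centre'],1),np.round(ray(s,d['centre'],0 if n=='crank' else 55)))"
```

```text
7.4 [ 398.3 -258.     3.8] psi -40.5 F [-0.1 -0.8  0.1] T [ 0.1 -0.   0. ] w 25.4 0.0 j6 1.1
([0.0001, -0.0001, -0.1762], [0.0, 0.0, -0.0])
crank 0.94 [285.8 279.1] [ 396. -272.    0.]
crank 0.78 [208.2 286.6] [ 191. -273.    0.]
crank_handle 0.96 [244.6 258.9] [ 292. -235.   55.]
crank_handle 0.72 [307.5 276.9] [ 451. -310.   55.]
crank_handle 0.5 [345.1 344.8] [ 513. -497.   55.]
```

```bash
python3 -c "
from h import *
s=cam('side')
save('i',cv2.resize(s['color'][235:300,245:330],None,fx=9,fy=9,interpolation=cv2.INTER_CUBIC))"
```

```text
(no output)
```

View pics/i.png

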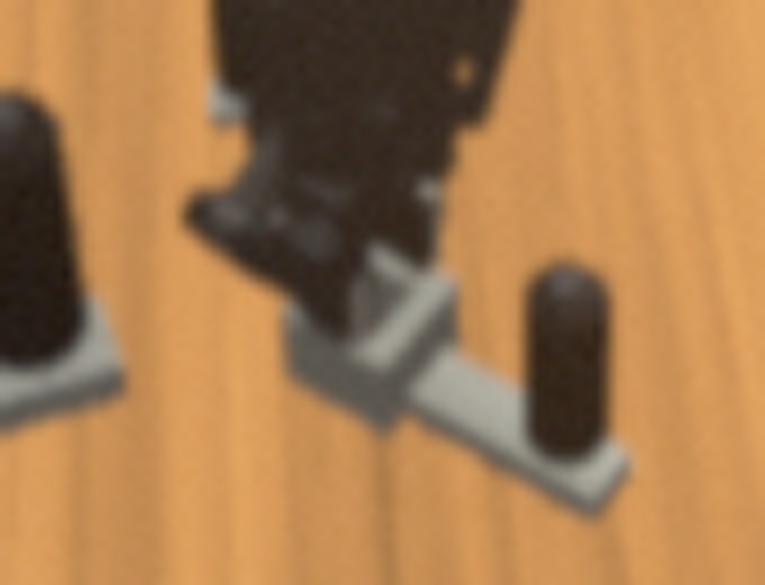

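The fingers appear to overlap the hub walls at crop (345,335) without feeling any contact. To test whether this crank is solid, I'll close on its handle.

>>> servo_tool --pt "1 0 0 0 0 0 0" --pt "1 0 0 0 0 0 0" --pt "1 0 0 0 0 0 0" --pt "1 0 0 -0.036 0 0 0" --pt "1 0.05 0 -0.036 0 0 0" --pt "1 0.069 0 -0.036 0 0 0" --pt "1 0.069 0 -0.036 0 0 0" --pt "1 0.069 0 -0.036 0 0 0"

```text
clock: 8.6
position: [449.7, -302.3, 39.4]
ee_rot: [0.938, -0.346, -0.001, -0.0]
contact_force: [0.4, 1.6, -0.5]
gripper_width: 85.3
grasp_force: 0.0
```

>>> servo_tool --pt "0.2 0 0 0 0 0 0" --pt "0.2 0 0 0 0 0 0" --pt "0.2 0 0 0 0 0 0" --pt "0.2 0 0 0 0 0 0" --pt "0.2 0 0 0 0 0 0"

```text
clock: 9.22
position: [450.7, -302.9, 40.2]
ee_rot: [0.938, -0.346, -0.0, 0.0]
contact_force: [-2.0, -0.2, 4.7]
gripper_width: 22.5
grasp_force: 58.7
```

```bash
python3 -c "
from h import *
show()
s=cam('side')
for n in('crank','crank_handle'):
  for d in arm.spot_point('side',n)[:3]: print(n,round(d['p'],2),np.round(d['centre'],1),np.round(ray(s,d['centre'],0 if n=='crank' else 55)))
save('j',cv2.resize(s['color'][235:300,245:330],None,fx=9,fy=9,interpolation=cv2.INTER_CUBIC))"
```

```text
9.22 [ 450.7 -302.9   40.2] psi -40.5 F [-2.  -0.2  4.7] T [ 0.18  0.38 -0.02] w 22.5 58.7 j6 1.16
crank 0.91 [285.9 278. ] [ 397. -269.    0.]
crank 0.8 [212.6 282.6] [ 202. -261.    0.]
crank_handle 0.76 [308.4 277.5] [ 453. -312.   55.]
crank_handle 0.59 [269.5 240.5] [ 359. -178.   55.]
crank_handle 0.56 [243.7 263.5] [ 290. -250.   55.]
```

View pics/j.png

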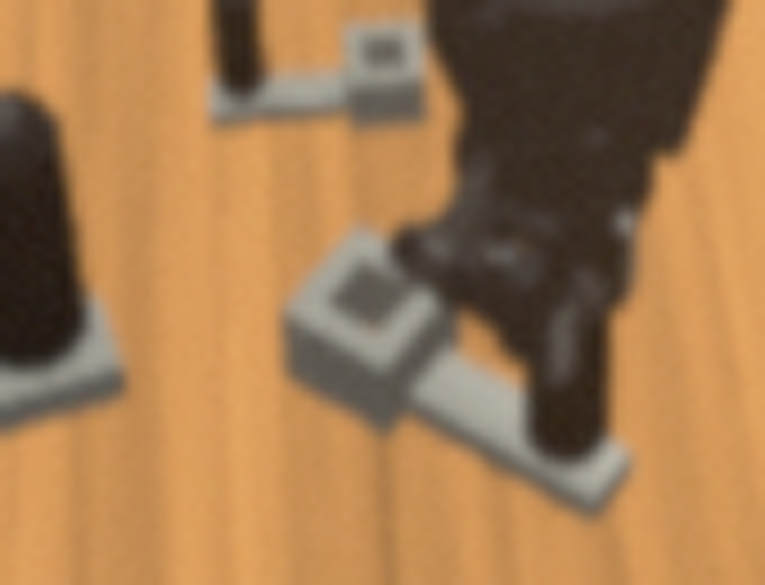

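The handle stopped the fingers at 22.5 mm with 59 N, so the crank is real. The hub itself did not stop the fingers when I closed across it, so I'll carry it by the handle. First I'll regrasp with the closing line along the crank arm, which is stiff against tilting, and then lift.

>>> servo_tool --pt "1 0 0 0 0 0 0" --pt "1 0 0 0 0 0 0" --pt "1 0 0 0 0 0 10" --pt "1 0 0 0 0 0 20" --pt "1 0 0 0 0 0 30" --pt "1 0 0 0 0 0 40" --pt "1 0 0 0 0 0 50" --pt "1 0 0 0 0 0 60" --pt "1 0 0 0 0 0 70" --pt "1 0 0 0 0 0 80" --pt "1 0 0 0 0 0 90" --pt "1 0 0 0 0 0 90"

```text
clock: 10.88
position: [450.9, -302.8, 39.5]
ee_rot: [-0.42, 0.908, 0.0, -0.0]
contact_force: [0.6, -1.0, -0.4]
gripper_width: 85.5
grasp_force: 0.0
```

>>> servo_tool --pt "0 0 0 0 0 0 0" --pt "0 0 0 0 0 0 0" --pt "0 0 0 0 0 0 0" --pt "0 0 0 0 0 0 0" --pt "0 0 0 0 0 0 0" --pt "0 0 0 -0.02 0 0 0" --pt "0 0 0 -0.04 0 0 0" --pt "0 0 0 -0.07 0 0 0" --pt "0 0 0 -0.1 0 0 0" --pt "0 0 0 -0.11 0 0 0" --pt "0 0 0 -0.11 0 0 0"

```text
clock: 12.25
position: [450.5, -302.5, 149.3]
ee_rot: [-0.418, 0.908, 0.0, 0.0]
contact_force: [-0.5, -0.8, -2.9]
gripper_width: 22.4
grasp_force: 59.3
```

```bash
python3 -c "
from h import *
show()
s=cam('side');t=cam('top');P=arm.read_state()['position']
print(proj(s,[P,P+[0,0,19]]),proj(t,[P]))
for n,im in(('side',s),('top',t)):
  for d in arm.spot_point(n,'crank')[:3]: print(n,round(d['p'],2),np.round(d['centre'],1),np.round(ray(im,d['centre'],P[2]-40)))
a=cv2.imread('pics/a.png')[...,::-1];b=cv2.imread('pics/b.png')[...,::-1]
k=lambda i,r,c,h,w,f:cv2.resize(i[r:r+h,c:c+w],None,fx=f,fy=f,interpolation=cv2.INTER_CUBIC)
up=np.hstack([k(b,165,285,50,50,6),k(a,170,270,50,50,6)])
lo=k(s['color'],185,240,50,100,6)
save('k',np.vstack([up,lo]))"
```

```text
12.25 [ 450.5 -302.5  149.3] psi -130.53 F [-0.5 -0.8 -2.9] T [-0.1  -0.1  -0.01] w 22.4 59.3 j6 -0.41
[[306.92156617 251.09512598]
 [306.95819103 245.94773313]] [[395.34121894 203.13269923]]
side 0.59 [282.5 251.6] [ 392. -265.  108.]
side 0.59 [211.9 285.8] [ 224. -347.  108.]
top 0.71 [381.9 278.6] [ 207. -257.  108.]
top 0.66 [382.4 219.4] [ 400. -264.  108.]
```

View pics/k.png

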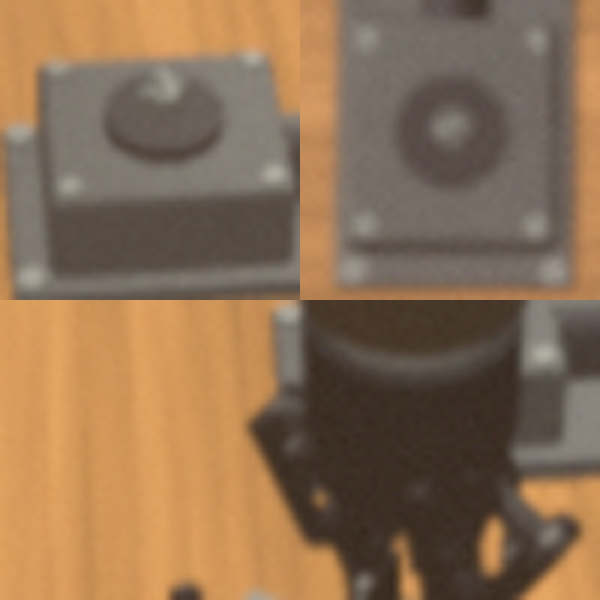

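```bash
python3 -c "
from h import *
s=cam('side');t=cam('top')
print(ray(t,(295.1,191.4),80),ray(s,(311.8,183.4),80),ray(t,(294.4,191),102),ray(s,(312.6,178.3),102))
for c,im in(('side',s),('top',t)):
  for n,z in(('turntable',47),('horn',120),('beacon',0)):
    for d in arm.spot_point(c,n)[:1]: print(c,n,round(d['p'],2),np.round(d['centre'],1),np.round(ray(im,d['centre'],z)))
print(row(560,-20,150,-130.5),row(560,-20,175,-130.5))"
```

```text
[499.37558698  24.10870639  80.        ] [501.20270456  22.76256164  80.        ] [498.38784192  25.59943992 102.        ] [503.25262916  21.32161674 102.        ]
side horn 0.65 [364.6 172.3] [665.  12. 120.]
side beacon 0.93 [404.8 255.1] [ 743. -228.    0.]
top turntable 0.61 [295.1 117.3] [763.  23.  47.]
top horn 0.57 [295.3 143.3] [656.  21. 120.]
top beacon 0.79 [366.2 128.3] [ 732. -229.    0.]
([-0.286, 0.1007, -0.0003], [0.0, 0.0, -0.0]) ([-0.286, 0.1007, -0.0253], [0.0, 0.0, -0.0])
```

>>> servo_tool --pt "0 -0.008 0.003 -0.01 0 0 0" --pt "0 -0.028 0.011 -0.023 0 0 0" --pt "0 -0.056 0.021 -0.023 0 0 0" --pt "0 -0.084 0.032 -0.023 0 0 0" --pt "0 -0.118 0.044 -0.023 0 0 0" --pt "0 -0.152 0.057 -0.023 0 0 0" --pt "0 -0.185 0.07 -0.023 0 0 0" --pt "0 -0.216 0.081 -0.023 0 0 0" --pt "0 -0.244 0.092 -0.023 0 0 0" --pt "0 -0.264 0.099 -0.023 0 0 0" --pt "0 -0.275 0.103 -0.023 0 0 0" --pt "0 -0.281 0.105 -0.023 0 0 0"

```text
clock: 14.35
position: [553.5, -20.7, 172.9]
ee_rot: [-0.419, 0.908, -0.0, -0.0]
contact_force: [0.2, -0.4, -2.8]
gripper_width: 22.1
grasp_force: 59.3
```

>>> servo_tool --pt "0 0 0 0 0 0 0" --pt "0 0 0 0 0 0 0"

```text
clock: 14.6
position: [553.2, -21.6, 172.8]
ee_rot: [-0.418, 0.908, -0.0, -0.0]
contact_force: [-0.6, 0.5, -3.4]
gripper_width: 22.3
grasp_force: 59.3
```

```bash
python3 -c "
from h import *
show()
s=cam('side');t=cam('top');P=arm.read_state()['position']
for n,im in(('side',s),('top',t)):
  for d in arm.spot_point(n,'crank')[:4]: print(n,round(d['p'],2),np.round(d['centre'],1),np.round(ray(im,d['centre'],P[2]-40)))
k=lambda i,r,c,h,w,f:cv2.resize(i[r:r+h,c:c+w],None,fx=f,fy=f,interpolation=cv2.INTER_CUBIC)
save('m',np.hstack([k(s['color'],130,270,90,90,4.4),k(t['color'],145,255,90,90,4.4)]))"
```

```text
14.6 [553.2 -21.6 172.8] psi -130.56 F [-0.6  0.5 -3.4] T [-0.06  0.02  0.02] w 22.3 59.3 j6 -0.96
side 0.81 [211.7 285.5] [ 229. -364.  133.]
side 0.71 [291.5 247.6] [ 415. -275.  133.]
top 0.73 [304.2 194.6] [483.  -7. 133.]
top 0.73 [383.9 277.2] [ 213. -261.  133.]
top 0.4 [347.  222.6] [ 390. -145.  133.]
```

View pics/m.png

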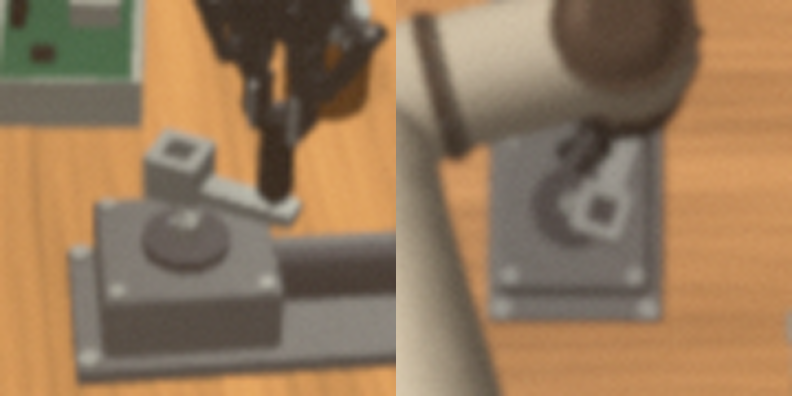

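The crank hangs from the handle. The hub hole is at side (310.5,163.5) and top (301.6,192.3), and the shaft is just beyond it.

```bash
python3 -c "
from h import *
s=cam('side');t=cam('top')
a=ray(s,(310.5,163.5),166);b=ray(t,(301.6,192.3),166);print(a,b)
P=arm.read_state()['position'][:2]
for q in(a,b): d=P-q[:2]; print(np.hypot(*d),np.degrees(np.arctan2(d[1],d[0])))
print([ (d['centre'],d['p']) for d in arm.spot_point('top','crank')[:2]])"
```

```text
[495.12182525  14.34996148 166.        ] [4.87007026e+02 1.35602737e-01 1.66000000e+02]
68.36858100735189 -31.431912609874573
69.82377547684989 -17.881054712841078
[([382.6, 277.6], 0.86), ([347.2, 221.4], 0.57)]
```

```bash
cat >> h.py <<'E'
def tri(s,ps,t,pt):
    A=[];b=[]
    for im,p in((s,ps),(t,pt)):
        p0=ray(im,p,0);p1=ray(im,p,100);d=(p1-p0)/np.linalg.norm(p1-p0);M=np.eye(3)-np.outer(d,d);A.append(M);b.append(M@p0)
    x=np.linalg.lstsq(np.vstack(A),np.hstack(b),rcond=None)[0];return x,[np.linalg.norm(M@x-c) for M,c in zip(A,b)]
E
python3 -c "
from h import *
s=cam('side');t=cam('top')
print(tri(s,(310.5,163.5),t,(301.6,192.3)))
# arm end, left-front corner etc
hb=lambda x,y:(270+x/4.4-.4,130+y/4.4-.4)
print('handle foot',ray(s,hb(275,193),133+20),'arm end', [ray(s,hb(*p),145) for p in((300,205),)])
P=arm.read_state()['position'];print(proj(s,[P-[0,0,20],P+[0,0,19]]),hb(275,193))"
```

```text
(array([ 4.89575927e+02, -2.93892756e-01,  1.77050442e+02]), [np.float64(3.713714016723003), np.float64(3.7137140167226588)])
handle foot [555.25870689 -23.19175168 153.        ] arm end [array([572.009622 , -27.8815437, 145.       ])]
[[331.39767026 173.10262039]
 [332.05542785 162.60055749]] (332.1, 173.46363636363637)
```

```bash
python3 -c "
from h import *
s=cam('side');t=cam('top')
P=arm.read_state()['position']
for yaw in(-36,-31,-25,-18):
  for tilt in (0,-8):
    r=R.from_euler('zy',[yaw,-tilt],degrees=True)  # tilt>0 raises +x
    M=np.array([[-19,-19,34],[-19,19,34],[19,19,34],[19,-19,34],[-19,-19,0],[19,-19,0],[0,0,34],[87,-11,12],[87,11,12]])-[70,0,40]
    W=P+r.apply(M)
    a=(proj(s,W)-[270,130]+.4)*4.4;b=(proj(t,W)-[255,145]+.4)*4.4+[396,0]
    print(yaw,tilt,'side',np.round(a).astype(int).tolist(),'top',np.round(b[[0,1,2,3,6,8]]).astype(int).tolist())
"
```

```text
-36 0 side [[143, 149], [171, 120], [219, 137], [192, 167], [144, 188], [192, 206], [182, 143], [286, 218], [301, 200]] top [[581, 233], [539, 203], [569, 161], [612, 190], [575, 197], [632, 96]]
-36 -8 side [[143, 135], [171, 110], [219, 132], [192, 158], [137, 175], [184, 197], [181, 134], [281, 219], [295, 203]] top [[581, 231], [538, 202], [569, 161], [611, 190], [575, 196], [633, 102]]
-31 0 side [[140, 156], [164, 126], [214, 140], [192, 171], [141, 195], [191, 210], [177, 148], [289, 217], [301, 198]] top [[592, 237], [546, 211], [573, 166], [618, 192], [582, 201], [630, 96]]
-31 -8 side [[140, 142], [164, 115], [214, 134], [191, 162], [134, 182], [184, 202], [177, 138], [283, 218], [294, 201]] top [[591, 235], [546, 209], [573, 166], [618, 191], [582, 200], [630, 102]]
-25 0 side [[138, 165], [156, 132], [209, 143], [192, 176], [138, 204], [191, 215], [174, 154], [291, 216], [300, 196]] top [[604, 240], [556, 219], [578, 171], [626, 193], [591, 206], [627, 96]]
-25 -8 side [[138, 150], [156, 120], [208, 137], [191, 167], [131, 190], [184, 207], [173, 143], [285, 218], [294, 199]] top [[604, 239], [556, 218], [578, 171], [626, 192], [591, 205], [627, 102]]
-18 0 side [[137, 175], [149, 141], [203, 148], [193, 182], [137, 214], [192, 222], [170, 161], [294, 214], [298, 194]] top [[619, 242], [569, 227], [585, 177], [635, 193], [602, 210], [624, 97]]
-18 -8 side [[137, 160], [148, 128], [203, 141], [192, 173], [130, 200], [184, 213], [170, 150], [288, 216], [292, 197]] top [[619, 241], [569, 226], [585, 177], [635, 192], [602, 209], [624, 103]]
```

```bash
cat >> h.py <<'E'
BG={"side":cv2.imread("pics/b.png")[...,::-1].astype(float),"top":cv2.imread("pics/a.png")[...,::-1].astype(float)}
def boxpts(x0,x1,y0,y1,z0,z1): return np.array([[x,y,z] for x in(x0,x1) for y in(y0,y1) for z in(z0,z1)],float)
def score(n,im,P,yaw,tilt=0,dz=40):
    r=R.from_euler('zy',[yaw,-tilt],degrees=True);sc=4
    def mask(g,parts):
        m=np.zeros((400*sc//2,640*sc//2),np.uint8)  # 2x supersample
        for B in parts:
            W=P+r.apply(B-[70,0,dz]);q=(proj(im,W)*2+.5)
            cv2.fillConvexPoly(m,cv2.convexHull(np.round(q).astype(np.int32)),255)
        return cv2.resize(m,(640,400),interpolation=cv2.INTER_AREA)/255.
    D=np.abs(im["color"].astype(float)-BG[n]).sum(2); D=np.minimum(cv2.GaussianBlur(D,(0,0),.6),90)
    hub=mask(0,[boxpts(-19,19,-19,19,0,34)])
    big=mask(0,[boxpts(-31,15,-31,31,-8,42)])
    ring=np.clip(big-mask(0,[boxpts(-21,21,-21,21,-2,36),boxpts(0,87,-13,13,0,12)]),0,1)
    return (D*hub).sum()/hub.sum()-(D*ring).sum()/ring.sum()
def fit(tilts=(0,)):
    ims={n:cam(n) for n in("side","top")};P=arm.read_state()["position"]
    for ti in tilts:
        for n in ims:
            ys=np.arange(-60,20,2) if not hasattr(fit,"ys") else fit.ys
            v=[score(n,ims[n],P,y,ti) for y in ys];i=np.argsort(v)[::-1][:4];print(n,ti,[(int(ys[j]),round(v[j],1)) for j in i])
E
python3 -c "
from h import *
show();fit((-8,0,8));show()"
```

```text
15.15 [553.5 -21.  172.8] psi -130.51 F [-0.1 -0.4 -3.7] T [ 0.05  0.02 -0.  ] w 22.4 59.3 j6 -0.96
side -8 [(-8, np.float64(0.8)), (-10, np.float64(0.7)), (-6, np.float64(0.7)), (-32, np.float64(0.6))]
top -8 [(-54, np.float64(10.1)), (-52, np.float64(9.9)), (-56, np.float64(8.8)), (-50, np.float64(8.7))]
side 0 [(-16, np.float64(0.7)), (-18, np.float64(0.7)), (-14, np.float64(0.7)), (-40, np.float64(0.6))]
top 0 [(-54, np.float64(11.6)), (-56, np.float64(11.6)), (-52, np.float64(10.9)), (-50, np.float64(10.6))]
side 8 [(-24, np.float64(0.5)), (-22, np.float64(0.4)), (-26, np.float64(0.4)), (-42, np.float64(0.4))]
top 8 [(-54, np.float64(15.1)), (-52, np.float64(14.5)), (-50, np.float64(14.3)), (-56, np.float64(13.9))]
15.25 [553.5 -21.  172.8] psi -130.5 F [ 0.5 -0.5 -2.9] T [ 0.07  0.06 -0.01] w 22.1 59.3 j6 -0.96
```

```bash
python3 -c "
from h import *
for n,(r0,r1,c0,c1) in dict(side=(150,192,292,346),top=(165,205,278,322)).items():
  im=cam(n);D=cv2.GaussianBlur(np.abs(im['color'].astype(float)-BG[n]).sum(2),(0,0),.6)
  g=cv2.GaussianBlur(im['color'].astype(float).mean(2),(0,0),.5)
  print(n,c0,r0)
  for r in range(r0,r1): print(r,''.join('%3d'%(v//3) for v in g[r,c0:c1:2]))
"
```

```text
side 292 150
150  34 34 34 34 34 44 52 53 53 54 54 52 51 51 49 49 45 26 22 17 38 33 20 16 16 16 17
151  34 34 34 34 34 44 52 53 53 54 54 53 51 51 49 49 44 26 20 17 36 34 24 16 17 16 17
152  33 34 34 33 34 44 51 53 53 54 53 52 51 51 49 48 43 26 19 17 34 34 28 19 17 16 18
153  34 33 34 33 34 43 51 53 53 54 54 52 51 51 50 49 41 26 19 17 29 30 28 20 16 17 19
154  33 33 34 33 34 43 51 53 53 54 53 52 51 52 50 49 42 26 19 18 25 26 27 20 16 18 21
155  34 33 34 34 34 44 51 53 53 54 53 52 51 52 50 49 45 28 19 18 21 23 27 20 17 18 22
156  34 34 34 34 34 44 51 53 53 53 53 52 51 52 50 49 47 32 19 17 20 21 27 19 17 23 27
157  35 35 35 35 35 45 51 53 53 53 53 52 51 52 50 49 49 36 19 17 18 21 27 20 18 31 38
158  39 39 38 39 38 46 51 52 53 54 53 52 51 51 51 49 50 39 22 16 17 20 27 20 22 42 49
159  44 44 45 45 44 48 51 52 53 54 53 53 51 51 51 49 50 44 29 16 16 19 27 21 31 49 52
160  48 48 49 48 48 50 51 52 53 53 53 53 51 52 51 49 50 47 35 17 15 19 27 25 41 52 53
161  49 49 50 50 49 50 52 52 53 53 53 53 51 52 51 49 51 49 37 17 15 18 28 34 48 53 53
162  49 49 50 50 50 50 52 51 53 53 53 53 51 52 51 49 51
[... 4676 characters left out ...]
7 36 36 31 26 26 26 28 27 25 26 27 31 35 36 34 30 33 41 47 47
196  38 37 36 36 33 27 26 26 26 26 26 26 28 32 35 35 34 30 34 41 46 47
197  38 37 37 36 34 29 26 26 26 26 26 26 29 34 35 35 34 30 34 40 46 47
198  38 37 36 37 35 31 27 26 25 25 26 27 31 35 35 36 34 30 34 40 47 48
199  38 36 36 37 35 33 29 27 25 25 27 30 33 36 36 35 34 30 34 42 48 48
200  38 36 36 36 36 35 33 29 27 27 29 33 35 36 36 35 33 30 34 42 48 48
201  38 37 37 36 36 36 35 33 31 31 32 35 36 36 36 35 34 30 33 41 47 48
202  38 36 36 37 36 36 36 35 35 34 35 36 36 36 36 35 34 30 33 40 47 47
203  38 37 37 36 36 37 36 36 36 36 36 36 36 36 36 36 35 29 33 41 47 47
204  39 38 36 36 36 37 37 36 36 36 37 36 36 36 36 37 35 30 33 41 47 47
```

```bash
python3 -c "
from h import *
ys=np.arange(-180,180,5);P=arm.read_state()['position']
for k in range(5):
  im=cam('side');v=[score('side',im,P,y) for y in ys];i=np.argsort(v)[::-1][:5];print(round(arm.read_state()['clock'],2),[(int(ys[j]),round(float(v[j]),1)) for j in i])
"
```

```text
15.4 [(140, 58.3), (135, 57.6), (145, 51.0), (130, 48.1), (150, 44.0)]
15.45 [(145, 63.4), (150, 62.6), (155, 57.1), (140, 54.2), (160, 53.3)]
15.5 [(155, 69.2), (160, 68.0), (165, 64.3), (150, 61.7), (170, 58.2)]
15.55 [(165, 74.5), (160, 70.7), (170, 68.1), (155, 60.1), (175, 58.6)]
15.6 [(170, 76.9), (175, 75.0), (165, 67.9), (-180, 62.5), (160, 55.4)]
```

The crank is spinning freely on the sleeve at about 170°/s, and slowing. I'll hold still so pin friction can stop it, then measure its yaw.

>>> servo_tool --pt "0 0 0 0 0 0 0" --pt "0 0 0 0 0 0 0" --pt "0 0 0 0 0 0 0" --pt "0 0 0 0 0 0 0" --pt "0 0 0 0 0 0 0" --pt "0 0 0 0 0 0 0" --pt "0 0 0 0 0 0 0" --pt "0 0 0 0 0 0 0"

```text
clock: 16.6
position: [553.6, -21.0, 172.8]
ee_rot: [-0.419, 0.908, -0.0, 0.0]
contact_force: [-0.7, -0.5, -2.8]
gripper_width: 22.1
grasp_force: 59.3
```

```bash
cat >> h.py <<'E'
def yaw(k=1,step=5):
    ys=np.arange(-180,180,step);P=arm.read_state()['position']
    for _ in range(k):
        im=cam('side');v=np.array([score('side',im,P,y) for y in ys]);i=v.argmax();c=np.radians(ys);w=np.clip(v-.8*v[i],0,None)
        print('yaw',round(arm.read_state()['clock'],2),round(float(np.degrees(np.arctan2((w*np.sin(c)).sum(),(w*np.cos(c)).sum()))),1),round(float(v[i]),1))
E
python3 -c "
from h import *
yaw(4)"
```

```text
yaw 16.65 -29.9 75.8
yaw 16.7 -24.8 76.1
yaw 16.75 -19.5 73.3
yaw 16.8 -14.1 71.8
```

>>> servo_tool --pt "0 0 0 0 0 0 -10.5" --pt "0 0 0 0 0 0 -21" --pt "0 0 0 0 0 0 -31.5" --pt "0 0 0 0 0 0 -42" --pt "0 0 0 0 0 0 -52.5" --pt "0 0 0 0 0 0 -63" --pt "0 0 0 0 0 0 -73.5" --pt "0 0 0 0 0 0 -84" --pt "0 0 0 0 0 0 -95" --pt "0 0 0 0 0 0 -95" --pt "0 0 0 0 0 0 -95" --pt "0 0 0 0 0 0 -95"

```text
clock: 18.3
position: [553.4, -21.0, 172.8]
ee_rot: [0.952, -0.306, -0.0, 0.0]
contact_force: [1.0, -0.0, -1.7]
gripper_width: 22.1
grasp_force: 59.3
```

```bash
python3 -c "
from h import *
show();yaw(6);show()"
```

```text
18.3 [553.4 -21.  172.8] psi -35.59 F [ 1.  -0.  -1.7] T [-0.01  0.11 -0.04] w 22.1 59.3 j6 0.69
yaw 18.35 -155.5 80.7
yaw 18.4 -150.9 79.7
yaw 18.45 -146.6 74.4
yaw 18.5 -140.9 69.3
yaw 18.55 -136.8 66.7
yaw 18.6 -132.6 60.0
18.6 [553.5 -21.  172.8] psi -35.52 F [-0.5  0.9 -2.6] T [-0.14  0.07 -0.01] w 22.4 59.3 j6 0.7
```

>>> servo_tool --pt "0 0 0 0 0 0 10.5" --pt "0 0 0 0 0 0 21" --pt "0 0 0 0 0 0 31.5" --pt "0 0 0 0 0 0 42" --pt "0 0 0 0 0 0 52.5" --pt "0 0 0 0 0 0 63" --pt "0 0 0 0 0 0 73.5" --pt "0 0 0 0 0 0 84" --pt "0 0 0 0 0 0 95"

```text
clock: 19.73
position: [553.8, -21.0, 173.0]
ee_rot: [-0.418, 0.909, -0.0, 0.0]
contact_force: [-0.8, -0.1, -2.2]
gripper_width: 22.2
grasp_force: 59.3
```

```bash
python3 -c "
from h import *
show();yaw(4)"
```

```text
19.73 [553.8 -21.  173. ] psi -130.61 F [-0.8 -0.1 -2.2] T [-0.08 -0.04 -0.01] w 22.2 59.3 j6 -0.96
yaw 19.77 -49.3 76.3
yaw 19.82 -48.6 76.2
yaw 19.88 -48.0 76.4
yaw 19.93 -47.7 75.9
```

```bash
python3 -c "
from h import *
yaw(6,3);fit.ys=np.arange(-70,-10,2);fit();show()"
```

```text
yaw 19.98 -47.2 76.4
yaw 20.02 -46.6 76.2
yaw 20.07 -46.4 76.1
yaw 20.12 -46.3 76.2
yaw 20.18 -46.0 76.8
yaw 20.23 -45.6 76.9
side 0 [(-46, np.float64(78.2)), (-48, np.float64(76.8)), (-44, np.float64(75.9)), (-50, np.float64(71.9))]
top 0 [(-48, np.float64(55.9)), (-46, np.float64(55.5)), (-50, np.float64(53.8)), (-44, np.float64(50.3))]
20.32 [553.5 -21.  172.8] psi -130.22 F [ 0.3  0.6 -2.9] T [-0.06 -0.05 -0.02] w 22.3 59.3 j6 -0.96
```

>>> servo_tool --pt "0 0 0 0.008 0 0 -2" --pt "0 0 0 0.016 0 0 -4" --pt "0 0 0 0.022 0 0 -4" --pt "0 0 0 0.024 0 0 -4" --pt "0 0 0 0.024 0 0 -4"

```text
clock: 20.95
position: [553.5, -21.0, 148.7]
ee_rot: [-0.452, 0.892, -0.0, -0.0]
contact_force: [-0.5, 0.3, -2.0]
gripper_width: 22.3
grasp_force: 59.3
```

```bash
python3 -c "
from h import *
yaw(3,3);fit.ys=np.arange(-60,-20,1);fit((-4,0,4));show()"
```

```text
yaw 21.0 -49.5 73.5
yaw 21.05 -50.3 73.1
yaw 21.1 -51.6 70.9
side -4 [(-53, np.float64(69.3)), (-54, np.float64(68.6)), (-52, np.float64(68.4)), (-51, np.float64(68.3))]
top -4 [(-54, np.float64(50.5)), (-55, np.float64(49.9)), (-56, np.float64(48.9)), (-57, np.float64(48.0))]
side 0 [(-54, np.float64(72.4)), (-51, np.float64(71.8)), (-53, np.float64(71.7)), (-52, np.float64(70.5))]
top 0 [(-54, np.float64(50.4)), (-56, np.float64(50.1)), (-53, np.float64(49.3)), (-55, np.float64(49.2))]
side 4 [(-53, np.float64(72.3)), (-54, np.float64(72.2)), (-55, np.float64(70.5)), (-52, np.float64(70.3))]
top 4 [(-54, np.float64(50.2)), (-56, np.float64(49.0)), (-53, np.float64(48.8)), (-55, np.float64(48.4))]
21.2 [553.7 -21.  149.1] psi -126.25 F [-0.2  0.6 -3.4] T [-0.11 -0.08  0.02] w 22.4 59.3 j6 -0.89
```

>>> servo_tool --pt "0 0 0 0 0 0 -10.6" --pt "0 0 0 0 0 0 -21.2" --pt "0 0 0 0 0 0 -31.8" --pt "0 0 0 0 0 0 -42.4" --pt "0 0 0 0 0 0 -53" --pt "0 0 0 0 0 0 -53" --pt "0 0 0 0 0 0 -53" --pt "0 0 0 0 0 0 -53"

```text
clock: 22.2
position: [553.5, -21.0, 148.8]
ee_rot: [0.802, -0.597, -0.0, 0.0]
contact_force: [-0.6, 0.6, -2.5]
gripper_width: 22.2
grasp_force: 59.3
```

```bash
python3 -c "
from h import *
yaw(6,3);show()"
```

```text
yaw 22.25 -97.1 36.3
yaw 22.3 -98.0 35.8
yaw 22.35 -99.7 35.3
yaw 22.4 -100.5 35.4
yaw 22.45 -100.7 35.3
yaw 22.5 -101.1 35.3
22.5 [553.5 -21.  148.8] psi -73.27 F [ 0.1 -0.5 -3.3] T [-0.14  0.03 -0.03] w 22.3 59.3 j6 0.04
```

```bash
python3 -c "
from h import *
fit.ys=np.arange(-180,180,4);fit();yaw(3,4);show()"
```

```text
side 0 [(-100, np.float64(36.0)), (-104, np.float64(33.5)), (-96, np.float64(31.9)), (-108, np.float64(29.4))]
top 0 [(148, np.float64(33.1)), (144, np.float64(32.6)), (152, np.float64(32.0)), (140, np.float64(26.6))]
yaw 22.65 -100.5 35.7
yaw 22.7 -100.1 35.7
yaw 22.75 -99.7 35.3
22.75 [553.5 -21.  148.8] psi -73.25 F [ 0.2  0.  -2.7] T [-0.1  -0.04 -0.01] w 21.8 59.3 j6 0.04
```

```bash
cat >> h.py <<'E'
def tv(beta,phi,st=None):
    st=st or arm.read_state();r=R.from_quat(st["ee_rot"]);b=np.radians(beta)
    return np.round(r.inv().apply(np.array([-np.sin(b),np.cos(b),0])*phi),2).tolist()
E
python3 -c "
from h import *
yaw(1,4)
for p,b in [(4,82)]+[(7,x) for x in range(82,143,6)]: print(p,b,tv(b,p))"
```

```text
yaw 22.8 -98.5 34.9
4 82 [-1.67, 3.63, -0.0]
7 82 [-2.93, 6.36, -0.0]
7 88 [-2.25, 6.63, -0.0]
7 94 [-1.55, 6.83, -0.0]
7 100 [-0.82, 6.95, -0.0]
7 106 [-0.09, 7.0, 0.0]
7 112 [0.64, 6.97, 0.0]
7 118 [1.37, 6.87, 0.0]
7 124 [2.08, 6.69, 0.0]
7 130 [2.76, 6.43, 0.0]
7 136 [3.42, 6.11, 0.0]
7 142 [4.04, 5.72, 0.0]
```

>>> servo_tool --pt "0 0 0 -0.014 -1.67 3.63 0" --pt "0 0 0 -0.014 -2.93 6.36 0" --pt "0 0 0 -0.014 -2.25 6.63 0" --pt "0 0 0 -0.014 -1.55 6.83 0" --pt "0 0 0 -0.014 -0.82 6.95 0" --pt "0 0 0 -0.014 -0.09 7 0" --pt "0 0 0 -0.014 0.64 6.97 0" --pt "0 0 0 -0.014 1.37 6.87 0" --pt "0 0 0 -0.014 2.08 6.69 0" --pt "0 0 0 -0.014 2.76 6.43 0" --pt "0 0 0 -0.014 3.42 6.11 0" --pt "0 0 0 -0.014 4.04 5.72 0"

```text
clock: 24.3
position: [553.5, -21.0, 162.8]
ee_rot: [0.801, -0.595, 0.061, 0.001]
contact_force: [-0.4, 0.4, -2.4]
gripper_width: 22.0
grasp_force: 59.3
```

```bash
cat >> h.py <<'E'
def score3(n,im,P,tr,y):
    "yaw y about the tilted tool axis; tr = tilt rotation (world)"
    r=tr*R.from_euler('z',y,degrees=True)
    def mask(parts):
        m=np.zeros((800,1280),np.uint8)
        for B in parts: cv2.fillConvexPoly(m,cv2.convexHull(np.round(proj(im,P+r.apply(B-[70,0,40]))*2+.5).astype(np.int32)),255)
        return cv2.resize(m,(640,400),interpolation=cv2.INTER_AREA)/255.
    D=np.minimum(cv2.GaussianBlur(np.abs(im["color"].astype(float)-BG[n]).sum(2),(0,0),.6),90)
    hub=mask([boxpts(-19,19,-19,19,0,34)]);ring=np.clip(mask([boxpts(-31,15,-31,31,-8,42)])-mask([boxpts(-21,21,-21,21,-2,36),boxpts(0,87,-13,13,0,12)]),0,1)
    return (D*hub).sum()/hub.sum()-(D*ring).sum()/ring.sum()
def yaw3(k=1,step=4,cams=("side",)):
    for _ in range(k):
        for n in cams:
            im=cam(n);st=arm.read_state();P=st["position"];zt=-R.from_quat(st["ee_rot"]).apply([0,0,1])
            ax=np.cross([0,0,1],zt);tr=R.from_rotvec(ax)
            ys=np.arange(-180,180,step);v=np.array([score3(n,im,P,tr,y) for y in ys]);i=v.argmax();y=ys[i];
            yy=np.arange(y-step,y+step+1,1);vv=np.array([score3(n,im,P,tr,q) for q in yy]);w=np.clip(vv-.9*vv.max(),0,None);b=(w*yy).sum()/w.sum()
            h=P+(tr*R.from_euler('z',b,degrees=True)).apply([-70,0,-40])
            print(n,round(st["clock"],2),"yaw",round(b,1),"sc",round(vv.max(),1),"hub",np.round(h,1))
E
python3 -c "
from h import *
yaw3(8);yaw3(1,cams=('top',));show()"
```

```text
side 24.35 yaw -36.7 sc 71.0 hub [501.5  17.4 114.7]
side 24.4 yaw -35.8 sc 70.4 hub [500.9  16.5 114.7]
side 24.45 yaw -32.7 sc 70.0 hub [498.8  13.3 114.7]
side 24.5 yaw -32.4 sc 69.6 hub [498.7  13.1 114.7]
side 24.55 yaw -32.2 sc 69.3 hub [498.6  13.  114.7]
side 24.6 yaw -32.1 sc 69.0 hub [498.6  12.9 114.6]
side 24.65 yaw -32.2 sc 69.5 hub [498.6  13.  114.6]
side 24.7 yaw -32.3 sc 69.5 hub [498.7  13.2 114.6]
top 24.75 yaw -33.9 sc 59.7 hub [499.7  14.8 114.6]
24.75 [553.6 -20.9 162.7] psi -73.44 F [-0.3 -0.1 -2.6] T [ 0.15  0.18 -0.04] w 22.5 59.3 j6 -0.1
```

```bash
python3 -c "
from h import *
r=R.from_quat(arm.read_state()['ee_rot']);print(r.inv().apply([-1,7,0]),r.inv().apply([0,0,-10]))"
```

```text
[-6.9599603  -1.08272738 -0.62181508] [-0.99598789  0.70214135  9.92547257]
```

>>> servo_tool --pt "0 -0.0006 -0.0001 -0.0001 0 0 0" --pt "0 -0.0013 -0.0002 -0.0001 0 0 0" --pt "0 -0.0019 -0.0003 -0.0002 0 0 0" --pt "0 -0.0025 -0.0004 -0.0002 0 0 0" --pt "0 -0.0032 -0.0005 -0.0003 0 0 0" --pt "0 -0.0038 -0.0006 -0.0003 0 0 0" --pt "0 -0.0044 -0.0007 -0.0004 0 0 0" --pt "0 -0.0051 -0.0008 -0.0005 0 0 0" --pt "0 -0.0057 -0.0009 -0.0005 0 0 0" --pt "0 -0.0063 -0.001 -0.0006 0 0 0" --pt "0 -0.007 -0.0011 -0.0006 0 0 0" --pt "0 -0.007 -0.0011 -0.0006 0 0 0"

```text
clock: 26.25
position: [552.5, -13.9, 162.8]
ee_rot: [0.801, -0.595, 0.061, 0.001]
contact_force: [-0.1, -0.4, -1.8]
gripper_width: 22.4
grasp_force: 59.3
```

```bash
python3 -c "
from h import *
yaw3(7,cams=('side','top'))
show()"
```

```text
side 26.3 yaw -36.8 sc 73.8 hub [500.7  24.6 114.6]
top 26.35 yaw -38.1 sc 51.0 hub [501.7  26.  114.6]
side 26.4 yaw -40.2 sc 73.3 hub [503.3  27.9 114.6]
top 26.45 yaw -40.5 sc 39.9 hub [503.5  28.1 114.6]
side 26.5 yaw -43.7 sc 72.8 hub [506.1  31.  114.6]
top 26.55 yaw -46.6 sc 30.4 hub [508.6  33.5 114.6]
side 26.6 yaw -46.5 sc 70.8 hub [508.6  33.5 114.6]
top 26.65 yaw -49.2 sc 29.9 hub [511.   35.7 114.7]
side 26.7 yaw -47.6 sc 70.0 hub [509.5  34.4 114.7]
top 26.75 yaw -50.2 sc 31.8 hub [512.   36.5 114.7]
side 26.8 yaw -48.2 sc 68.8 hub [510.   34.9 114.7]
top 26.85 yaw -50.2 sc 32.3 hub [511.9  36.5 114.7]
side 26.9 yaw -47.7 sc 69.1 hub [509.6  34.5 114.7]
top 26.95 yaw -49.6 sc 30.6 hub [511.4  36.  114.7]
26.95 [552.5 -14.  162.8] psi -73.45 F [-0.2  0.  -2.2] T [ 0.12  0.16 -0.03] w 22.0 59.3 j6 -0.11
```

```bash
python3 -c "
from h import *
import numpy as np
def f():
    for k in range(13):
        yaw3(1)
        if k%2==1: cam('side')
f()
r=R.from_quat(arm.read_state()['ee_rot']);print(r.inv().apply([-3,-4,0]));show()"
```

```text
side 27.0 yaw -46.7 sc 71.0 hub [508.8  33.7 114.7]
side 27.05 yaw -44.9 sc 72.2 hub [507.2  32.1 114.6]
side 27.15 yaw -43.2 sc 72.6 hub [505.7  30.7 114.6]
side 27.2 yaw -42.4 sc 72.9 hub [505.1  29.9 114.6]
side 27.3 yaw -39.5 sc 72.9 hub [502.7  27.2 114.6]
side 27.35 yaw -36.9 sc 73.4 hub [500.7  24.7 114.6]
side 27.45 yaw -36.3 sc 73.8 hub [500.3  24.1 114.6]
side 27.5 yaw -36.2 sc 73.8 hub [500.3  24.1 114.6]
side 27.6 yaw -36.2 sc 73.7 hub [500.3  24.1 114.5]
side 27.65 yaw -36.3 sc 73.9 hub [500.4  24.2 114.6]
side 27.75 yaw -36.9 sc 73.2 hub [500.8  24.8 114.6]
side 27.8 yaw -39.5 sc 73.3 hub [502.7  27.2 114.5]
side 27.9 yaw -42.4 sc 72.6 hub [505.1  29.9 114.6]
[2.96491636 4.02605513 0.01228872]
27.9 [552.5 -13.9 162.8] psi -73.45 F [ 0.3 -0.1 -4. ] T [0.14 0.21 0.01] w 22.6 59.3 j6 -0.11
```

The hub swings slowly with a period of about 1.4 s, and its turning point (500.3,24.1) lies right over the shaft, next due at about 28.9 s. I'll time the lowering for that dwell.

>>> servo_tool --pt "0 0 0 0 0 0 0" --pt "0 0 0 0 0 0 0" --pt "0 0 0 0 0 0 0" --pt "0 0 0 0 0 0 0" --pt "0 0 0 0 0 0 0" --pt "0 0 0 0 0 0 0" --pt "0 -0.0007 0.0005 0.007 0 0 0" --pt "0 -0.0015 0.001 0.015 0 0 0" --pt "0 -0.0015 0.001 0.015 0 0 0" --pt "0 -0.0015 0.001 0.015 0 0 0"

```text
clock: 29.15
position: [552.3, -13.9, 147.4]
ee_rot: [0.801, -0.595, 0.061, 0.002]
contact_force: [-0.6, 0.9, -3.2]
gripper_width: 22.2
grasp_force: 59.4
```

```bash
python3 -c "
from h import *
yaw3(4,cams=('side','top'))
show()"
```

```text
side 29.2 yaw -39.5 sc 68.4 hub [502.7  27.3  99.4]
top 29.25 yaw -36.2 sc 55.3 hub [500.3  24.2  99.5]
side 29.3 yaw -39.6 sc 69.0 hub [502.9  27.4  99.6]
top 29.35 yaw -36.2 sc 55.2 hub [500.4  24.1  99.6]
side 29.4 yaw -39.7 sc 69.3 hub [503.   27.5  99.6]
top 29.45 yaw -36.2 sc 54.5 hub [500.4  24.2  99.6]
side 29.5 yaw -39.6 sc 69.4 hub [502.9  27.4  99.6]
top 29.55 yaw -36.2 sc 55.4 hub [500.4  24.1  99.6]
29.55 [552.6 -13.9 147.8] psi -73.45 F [-1.1  0.4 -2.6] T [ 0.42  0.5  -0.  ] w 21.9 59.4 j6 -0.12
```

Captured: the hub yaw is now fixed at about −37°, on the tip. Next I'll remove the tilt and lower to the catch height.

```bash
python3 -c "
from h import *
print(row(555.7,-18.5,141,-73.4),row(555.7,-18.5,137,-73.4))"
```

```text
([0.0046, -0.0012, 0.0074], [-4.1, -5.7, 0.2]) ([0.0042, -0.0009, 0.0113], [-4.1, -5.7, 0.2])
```

>>> servo_tool --pt "0 0.0015 -0.0004 0.0025 -1.4 -1.9 0" --pt "0 0.003 -0.0008 0.005 -2.8 -3.8 0" --pt "0 0.0046 -0.0012 0.0074 -4.1 -5.7 0" --pt "0 0.0042 -0.0009 0.0113 -4.1 -5.7 0" --pt "0 0.0042 -0.0009 0.0113 -4.1 -5.7 0"

```text
clock: 30.18
position: [555.6, -18.6, 136.8]
ee_rot: [0.803, -0.597, 0.0, 0.001]
contact_force: [-0.3, 0.5, -1.2]
gripper_width: 22.3
grasp_force: 59.5
```

```bash
python3 -c "
from h import *
show();yaw3(2,cams=('side','top'));show()"
```

```text
30.18 [555.6 -18.6 136.8] psi -73.25 F [-0.3  0.5 -1.2] T [0.18 0.13 0.06] w 22.3 59.5 j6 0.03
side 30.23 yaw -40.7 sc 68.1 hub [502.4  27.1  96.9]
top 30.27 yaw -38.8 sc 68.8 hub [500.9  25.4  97.1]
side 30.32 yaw -40.6 sc 67.9 hub [502.3  27.2  97.1]
top 30.38 yaw -38.9 sc 69.7 hub [501.   25.6  97.1]
30.38 [555.5 -18.3 137.1] psi -73.22 F [-0.4 -0.2 -2. ] T [0.15 0.16 0.05] w 22.2 59.5 j6 0.03
```

```bash
cat >> h.py <<'E'
def circ(ths,z,C=(500.7,24.5),rad=69.7,psi=None):
    st=arm.read_state();
    for th in ths:
        p=np.array([C[0]+rad*np.cos(np.radians(th)),C[1]+rad*np.sin(np.radians(th)),z])
        a,b=row(*p,psi,st);print(th,[0]+[round(x,4) for x in a]+b)
E
python3 -c "
from h import *
circ([-38,-38]+list(range(-30,60,8)),134,psi=-73.2)"
```

```text
-38 [0, 0.0001, -0.0001, 0.0031, 0.0, -0.0, -0.0]
-38 [0, 0.0001, -0.0001, 0.0031, 0.0, -0.0, -0.0]
-30 [0, -0.006, -0.0076, 0.0031, 0.0, -0.0, -0.0]
-22 [0, -0.0132, -0.0142, 0.0031, 0.0, -0.0, -0.0]
-14 [0, -0.0212, -0.0198, 0.0031, 0.0, -0.0, -0.0]
-6 [0, -0.0298, -0.0242, 0.0031, 0.0, -0.0, -0.0]
2 [0, -0.0391, -0.0273, 0.0031, 0.0, -0.0, -0.0]
10 [0, -0.0486, -0.0291, 0.0031, 0.0, -0.0, -0.0]
18 [0, -0.0583, -0.0296, 0.0031, 0.0, -0.0, -0.0]
26 [0, -0.068, -0.0287, 0.0031, 0.0, -0.0, -0.0]
34 [0, -0.0775, -0.0265, 0.0031, 0.0, -0.0, -0.0]
42 [0, -0.0865, -0.0229, 0.0031, 0.0, -0.0, -0.0]
50 [0, -0.095, -0.0182, 0.0031, 0.0, -0.0, -0.0]
58 [0, -0.1028, -0.0123, 0.0031, 0.0, -0.0, -0.0]
```

>>> servo_tool --pt "0 0 0 0.003 0 0 0" --pt "0 0 0 0.003 0 0 0" --pt "0 0 0 0.003 0 0 0"

```text
clock: 30.75
position: [556.2, -18.5, 134.4]
ee_rot: [0.803, -0.596, 0.0, 0.0]
contact_force: [-0.2, -0.3, 0.6]
gripper_width: 22.0
grasp_force: 59.7
```

>>> servo_tool --pt "0 -0.006 -0.0075 0 0 0 0" --pt "0 -0.0132 -0.0142 0 0 0 0" --pt "0 -0.0212 -0.0198 0 0 0 0" --pt "0 -0.0212 -0.0198 0 0 0 0"

```text
clock: 31.25
position: [567.5, 8.0, 132.9]
ee_rot: [0.803, -0.596, -0.001, 0.002]
contact_force: [-2.9, -1.4, -3.5]
gripper_width: 22.3
grasp_force: 59.3
```

```bash
python3 -c "
from h import *
show();yaw3(1,cams=('side','top'));show()
circ(range(-14,60,8),132,psi=-73.2)"
```

```text
31.25 [567.5   8.  132.9] psi -73.2 F [-2.9 -1.4 -3.5] T [-0.24  0.76 -0.05] w 22.3 59.3 j6 -0.01
side 31.3 yaw -23.2 sc 56.1 hub [503.   35.3  93.2]
top 31.35 yaw -16.4 sc 68.6 hub [500.1  27.4  93.3]
31.35 [567.4   7.6 133. ] psi -73.25 F [-2.5 -1.2 -4.1] T [-0.1   0.83  0.05] w 22.0 59.2 j6 -0.01
-14 [0, 0.0002, -0.0009, 0.001, 0.2, 0.0, -0.0]
-6 [0, -0.0085, -0.0053, 0.001, 0.2, 0.0, -0.0]
2 [0, -0.0177, -0.0084, 0.001, 0.2, 0.0, -0.0]
10 [0, -0.0272, -0.0102, 0.001, 0.2, 0.0, -0.0]
18 [0, -0.037, -0.0107, 0.001, 0.2, 0.0, -0.0]
26 [0, -0.0466, -0.0098, 0.001, 0.2, 0.0, -0.0]
34 [0, -0.0561, -0.0076, 0.001, 0.2, 0.0, -0.0]
42 [0, -0.0652, -0.004, 0.001, 0.2, 0.0, -0.0]
50 [0, -0.0737, 0.0007, 0.0011, 0.2, 0.0, -0.0]
58 [0, -0.0814, 0.0066, 0.0011, 0.2, 0.0, -0.0]
```

>>> servo_tool --pt "0 0 0 0.003 0 0 0" --pt "0 0 0 0.006 0 0 0" --pt "0 0 0 0.006 0 0 0"

```text
clock: 31.72
position: [569.8, 6.9, 129.7]
ee_rot: [0.803, -0.596, 0.001, -0.0]
contact_force: [-2.0, -1.9, 4.5]
gripper_width: 22.2
grasp_force: 60.4
```

```bash
python3 -c "
from h import *
show();yaw3(1,cams=('side','top'));show()"
```

```text
31.73 [569.8   6.9 129.7] psi -73.23 F [-2.  -1.9  4.5] T [-0.47  1.07  0.05] w 22.2 60.4 j6 -0.01
side 31.77 yaw -23.8 sc 56.1 hub [505.9  35.2  89.5]
top 31.82 yaw -15.7 sc 66.9 hub [502.6  25.9  89.4]
31.82 [569.9   7.  129.6] psi -73.23 F [-1.6 -2.3  5.9] T [-0.57  0.98 -0.  ] w 22.4 60.4 j6 -0.01
```

>>> servo_tool --pt "0 0 0 -0.0075 0 0 0" --pt "0 -0.0043 -0.0024 -0.0075 0 0 0" --pt "0 -0.0087 -0.0044 -0.0075 0 0 0" --pt "0 -0.0132 -0.0061 -0.0075 0 0 0" --pt "0 -0.0179 -0.0075 -0.0075 0 0 0"

```text
clock: 32.45
position: [570.0, 27.0, 134.8]
ee_rot: [0.803, -0.597, -0.001, 0.001]
contact_force: [-3.7, -2.3, -3.7]
gripper_width: 22.1
grasp_force: 59.3
```

```bash
python3 -c "
from h import *
show();yaw3(1,cams=('side','top'));show()
print([d['centre'] for d in arm.spot_point('side','horn')[:1]],[d['centre'] for d in arm.spot_point('top','horn')[:1]])"
```

```text
32.45 [570.   27.  134.8] psi -73.25 F [-3.7 -2.3 -3.7] T [-0.77  1.15 -0.01] w 22.1 59.3 j6 -0.04
side 32.5 yaw -4.1 sc 60.8 hub [500.2  32.4  95. ]
top 32.55 yaw -0.3 sc 69.2 hub [500.   27.6  95. ]
32.55 [570.1  27.2 134.9] psi -73.22 F [-4.1 -1.5 -4.7] T [-0.61  1.13  0.01] w 22.0 59.2 j6 -0.04
[[362.8, 170.6]] [[294.8, 142.7]]
```

>>> servo_tool --pt "0 -0.0048 -0.001 0 0 0 0" --pt "0 -0.0095 -0.0018 0 0 0 0" --pt "0 -0.0144 -0.0021 0 0 0 0" --pt "0 -0.0193 -0.0023 0 0 0 0"

```text
clock: 33.15
position: [567.1, 46.2, 135.2]
ee_rot: [0.803, -0.597, -0.0, 0.001]
contact_force: [-2.7, -2.8, -7.3]
gripper_width: 22.4
grasp_force: 59.0
```

```bash
python3 -c "
from h import *
show();yaw3(1,cams=('side','top'));show()
circ(range(18,80,4),134,psi=-73.2)"
```

```text
33.15 [567.1  46.2 135.2] psi -73.25 F [-2.7 -2.8 -7.3] T [-1.05  0.71 -0.01] w 22.4 59.0 j6 -0.07
side 33.2 yaw 12.6 sc 64.5 hub [498.6  31.3  95.3]
top 33.25 yaw 15.9 sc 68.0 hub [499.7  27.3  95.3]
33.25 [567.1  46.4 135.2] psi -73.22 F [-2.4 -2.6 -6.6] T [-0.96  0.82  0.04] w 22.4 59.0 j6 -0.07
18 [0, 0.0003, 0.0002, 0.0012, 0.1, -0.0, -0.0]
22 [0, -0.0045, 0.0004, 0.0012, 0.1, -0.0, -0.0]
26 [0, -0.0093, 0.0011, 0.0012, 0.1, -0.0, -0.0]
30 [0, -0.0141, 0.002, 0.0012, 0.1, -0.0, -0.0]
34 [0, -0.0188, 0.0033, 0.0012, 0.1, -0.0, -0.0]
38 [0, -0.0234, 0.0049, 0.0012, 0.1, -0.0, -0.0]
42 [0, -0.0279, 0.0068, 0.0012, 0.1, -0.0, -0.0]
46 [0, -0.0322, 0.009, 0.0012, 0.1, -0.0, -0.0]
50 [0, -0.0364, 0.0115, 0.0012, 0.1, -0.0, -0.0]
54 [0, -0.0403, 0.0143, 0.0012, 0.1, -0.0, -0.0]
58 [0, -0.0441, 0.0174, 0.0012, 0.1, -0.0, -0.0]
62 [0, -0.0477, 0.0208, 0.0012, 0.1, -0.0, -0.0]
66 [0, -0.051, 0.0243, 0.0012, 0.1, -0.0, -0.0]
70 [0, -0.054, 0.0281, 0.0012, 0.1, -0.0, -0.0]
74 [0, -0.0568, 0.0321, 0.0012, 0.1, -0.0, -0.0]
78 [0, -0.0593, 0.0363, 0.0013, 0.1, -0.0, -0.0]
```

>>> servo_tool --pt "0.4 0 0 0 0 0 0" --pt "0.4 0 0 0 0 0 0" --pt "0.4 0 0 0 0 0 0" --pt "0.4 0 0 0 0 0 0"

```text
clock: 33.75
position: [568.0, 46.2, 136.1]
ee_rot: [0.803, -0.597, 0.0, -0.0]
contact_force: [0.4, 0.0, 1.0]
gripper_width: 34.2
grasp_force: 0.0
```

```bash
cat >> h.py <<'E'
def fit3(y0,C=(500.5,24.2),zs=range(78,106,3),tl=(-6,-3,0,3,6),ys=None):
    "hub axis at C; returns yaw, underside z, tilt(+ handle up)"
    ims={n:cam(n) for n in("side","top")};out=[]
    def sc(y,z,t):
        r=R.from_euler('zy',[y,-t],degrees=True);hub=np.array([*C,z]);P=hub+r.apply([70,0,40])
        return score3("side",ims["side"],P,r*R.from_euler('z',-y,degrees=True),y)*1.+.5*score3("top",ims["top"],P,r*R.from_euler('z',-y,degrees=True),y)
    for y in (ys if ys is not None else range(y0-8,y0+9,4)):
        for z in zs:
            for t in tl: out.append((round(sc(y,z,t),1),y,z,t))
    out.sort(reverse=True);print(out[:6])
E
python3 -c "
from h import *
show();fit3(16);show()"
```

```text
33.75 [568.   46.2 136.1] psi -73.24 F [0.4 0.  1. ] T [-0.06 -0.03  0.02] w 34.2 0.0 j6 -0.07
[(np.float64(82.8), 8, 99, -6), (np.float64(82.7), 12, 96, -6), (np.float64(82.5), 8, 96, -6), (np.float64(82.2), 8, 96, -3), (np.float64(82.2), 8, 93, -6), (np.float64(82.1), 20, 96, -3)]
33.85 [567.6  46.  135.7] psi -73.25 F [ 0.4  0.  -0.5] T [-0.07  0.01  0.01] w 33.9 0.0 j6 -0.07
```

>>> servo_tool --pt "0 0 0 0 0 0 0" --pt "0 0 0 0 0 0 0" --pt "0 0 0 0 0 0 0" --pt "0 0 0 0 0 0 0"

```text
clock: 34.35
position: [567.1, 45.9, 135.3]
ee_rot: [0.803, -0.597, -0.0, 0.001]
contact_force: [0.2, -0.4, -0.3]
gripper_width: -0.5
grasp_force: 0.1
```

```bash
python3 -c "
from h import *
show();fit3(16,ys=range(8,25,3),zs=range(90,103,2),tl=(-6,-4,-2,0,2));show()
st=arm.read_state()
for th in range(16,60,6):
  p=[500.7+69.7*np.cos(np.radians(th)),24.5+69.7*np.sin(np.radians(th)),134.5];print(th,row(*p,th-90+.8,st))"
```

```text
34.35 [567.1  45.9 135.3] psi -73.25 F [ 0.2 -0.4 -0.3] T [ 0.02  0.06 -0.03] w -0.5 0.1 j6 -0.07
[(np.float64(80.3), 11, 92, 0), (np.float64(79.9), 11, 90, -4), (np.float64(79.8), 8, 90, 2), (np.float64(79.7), 8, 90, -2), (np.float64(79.6), 11, 94, 0), (np.float64(79.6), 11, 90, -2)]
34.45 [567.2  45.9 135.3] psi -73.25 F [-0.8  0.5 -0.3] T [0.04 0.09 0.01] w -0.0 0.1 j6 -0.07
16 ([0.0023, 0.0001, 0.0008], [0.1, -0.0, -0.1])
22 ([-0.005, 0.0004, 0.0008], [0.1, -0.0, -6.1])
28 ([-0.0123, 0.0015, 0.0008], [0.1, -0.0, -12.1])
34 ([-0.0193, 0.0033, 0.0008], [0.1, -0.0, -18.1])
40 ([-0.0262, 0.0058, 0.0008], [0.1, -0.0, -24.1])
46 ([-0.0327, 0.009, 0.0008], [0.1, -0.0, -30.1])
52 ([-0.0389, 0.0129, 0.0008], [0.1, 0.0, -36.1])
58 ([-0.0446, 0.0174, 0.0008], [0.1, 0.0, -42.1])
```

```bash
python3 -c "
from h import *
s=cam('side');t=cam('top')
for n,im in(('side',s),('top',t)):
  for d in arm.spot_point(n,'crank_handle')[:4]: print(n,round(d['p'],2),np.round(d['centre'],1),np.round(ray(im,d['centre'],148)))
  for d in arm.spot_point(n,'crank')[:4]: print(n,'crank',round(d['p'],2),np.round(d['centre'],1),np.round(ray(im,d['centre'],95)))
fit3(0,ys=range(-180,180,10),zs=(80,88,96),tl=(-6,0));show()
for n,im,(r0,r1,c0,c1) in(('side',s,(140,190,300,346)),):
  D=im['color'].astype(float).mean(2)
  for r in range(r0,r1,2): print(r,''.join('%3d'%(v//3) for v in D[r,c0:c1:2]))
"
```

```text
side 0.86 [243.6 259.8] [ 300. -312.  148.]
side 0.79 [335.5 168.7] [570.   4. 148.]
side 0.64 [270.5 240.2] [ 365. -259.  148.]
side crank 0.83 [310.  186.8] [492. -10.  95.]
side crank 0.81 [288.9 246.8] [ 410. -240.   95.]
side crank 0.59 [210.6 287.3] [ 219. -342.   95.]
side crank 0.27 [389.5 185.4] [738. -29.  95.]
top 0.59 [378.6 252.2] [ 293. -244.  148.]
top 0.53 [293.1 170.2] [561.  27. 148.]
top 0.46 [347.2 232. ] [ 359. -145.  148.]
top crank 0.52 [298.6 189.8] [503.  12.  95.]
top crank 0.43 [349.8 222.1] [ 393. -157.   95.]
[(np.float64(79.1), 10, 88, 0), (np.float64(79.1), 10, 88, -6), (np.float64(78.8), 10, 96, 0), (np.float64(78.6), 0, 88, 0), (np.float64(78.2), 0, 88, -6), (np.float64(78.1), -10, 88, 0)]
34.85 [567.2  45.9 135.4] psi -73.25 F [-0.4 -0.9 -0.4] T [ 0.08  0.06 -0.01] w 0.1 0.1 j6 -0.07
140  48 53 51 52 54 54 54 51 51 41 22 17 20 38 29 17 15 15 17 15 16 17 17
142  51 53 51 52 54 54 54 52 51 48 41 27 16 19 21 19 16 16 17 16 16 17 17
144  52 51 52 53 53 54 54 52 50 49 47 46 27 17 17 17 16 16 16 17 17 19 20
146  52 53 51 52 53 54 53 52 51 50 47 49 46 27 19
[... 878 characters left out ...]
0 50 52 49 33 15 15 15 37 52 54 54
172  49 49 49 54 55 51 49 49 57 52 51 51 49 52 50 30 15 15 15 39 52 53 54
174  48 47 46 50 54 33 30 33 54 52 47 47 47 56 52 28 16 15 16 43 52 52 54
176  42 41 40 43 55 45 45 44 54 53 45 47 48 51 51 36 17 16 24 47 52 52 53
178  41 40 37 35 50 50 49 47 44 44 56 59 60 60 61 58 42 35 49 58 51 52 52
180  41 39 32 29 32 31 31 30 30 35 56 56 53 52 51 53 51 45 42 41 49 52 52
182  41 36 30 29 30 31 31 30 30 31 36 36 34 33 32 33 35 35 37 41 47 50 49
184  41 33 30 29 31 30 30 30 30 30 31 34 39 41 42 42 42 42 43 43 43 43 43
186  40 32 28 30 31 30 31 31 31 31 30 37 42 43 43 42 37 36 36 35 35 35 34
188  40 38 25 27 29 32 30 31 31 29 30 41 43 43 43 42 38 30 30 29 29 29 28
```

```bash
python3 -c "
from h import *
s=cam('side')
for z in(80,86,92,97):
  for y in(-10,-5,0,5,10):
    for t in (0,-4):
      r=R.from_euler('zy',[y,-t],degrees=True);W=np.array([500.7,24.2,z])+r.apply([[0,0,34],[70,0,20],[70,0,60],[87,-11,12]])
      print(z,y,t,np.round(proj(s,W),1).tolist())
"
```

```text
80 -10 0 [[311.7, 174.8], [334.0, 179.3], [334.7, 169.2], [339.3, 183.8]]
80 -10 -4 [[312.5, 174.8], [334.3, 180.5], [335.9, 170.4], [339.4, 185.2]]
80 -5 0 [[311.7, 174.8], [333.9, 178.0], [334.6, 168.0], [339.5, 182.2]]
80 -5 -4 [[312.5, 174.8], [334.2, 179.2], [335.8, 169.2], [339.5, 183.6]]
80 0 0 [[311.7, 174.8], [333.7, 176.8], [334.4, 166.8], [339.5, 180.6]]
80 0 -4 [[312.5, 174.8], [334.0, 178.0], [335.6, 168.0], [339.5, 182.1]]
80 5 0 [[311.7, 174.8], [333.3, 175.6], [334.0, 165.6], [339.2, 179.1]]
80 5 -4 [[312.5, 174.8], [333.6, 176.8], [335.2, 166.8], [339.3, 180.6]]
80 10 0 [[311.7, 174.8], [332.8, 174.4], [333.4, 164.4], [338.8, 177.5]]
80 10 -4 [[312.5, 174.8], [333.1, 175.6], [334.6, 165.6], [338.9, 179.0]]
86 -10 0 [[311.8, 173.3], [334.1, 177.8], [334.8, 167.7], [339.4, 182.3]]
86 -10 -4 [[312.5, 173.3], [334.4, 179.0], [336.0, 168.9], [339.5, 183.7]]
86 -5 0 [[311.8, 173.3], [334.0, 176.6], [334.7, 166.5], [339.6, 180.7]]
86 -5 -4 [[312.5, 173.3], [334.3, 177.8], [335.9, 167.7], [339.7, 182.2]]
86 0 0 [[311.8, 173.3], [333.8, 175.3], [334.5, 165.2], [339.6, 179.2]]
[... 1131 characters left out ...]
, 175.1], [335.0, 164.8], [339.6, 179.6]]
97 -10 -4 [[312.6, 170.5], [334.6, 176.3], [336.2, 166.0], [339.7, 181.0]]
97 -5 0 [[311.8, 170.5], [334.2, 173.8], [334.9, 163.6], [339.8, 178.0]]
97 -5 -4 [[312.6, 170.5], [334.5, 175.0], [336.2, 164.8], [339.9, 179.5]]
97 0 0 [[311.8, 170.5], [334.0, 172.6], [334.7, 162.4], [339.8, 176.5]]
97 0 -4 [[312.6, 170.5], [334.3, 173.8], [335.9, 163.6], [339.9, 178.0]]
97 5 0 [[311.8, 170.5], [333.6, 171.4], [334.3, 161.2], [339.6, 174.9]]
97 5 -4 [[312.6, 170.5], [333.9, 172.6], [335.5, 162.4], [339.7, 176.4]]
97 10 0 [[311.8, 170.5], [333.0, 170.2], [333.7, 160.0], [339.1, 173.4]]
97 10 -4 [[312.6, 170.5], [333.3, 171.4], [334.9, 161.2], [339.2, 174.9]]
```

Releasing let it drop. The side pixels put the hub hole at (312,174), which means an underside at about 80–82 mm, and the handle at (334,176), so yaw is about 5°. The shut fingers just missed the handle. I'll raise, open and re-measure.

>>> servo_tool --pt "0 0 0 -0.025 0 0 0" --pt "0 0 0 -0.05 0 0 0" --pt "1 0 0 -0.055 0 0 0" --pt "1 0 0 -0.055 0 0 0" --pt "1 0 0 -0.055 0 0 0"

```text
clock: 35.52
position: [566.5, 45.8, 189.1]
ee_rot: [0.802, -0.597, -0.001, 0.001]
contact_force: [0.1, 1.4, -1.1]
gripper_width: 54.3
grasp_force: 0.0
```

```bash
python3 -c "
from h import *
fit3(0,ys=range(-20,31,3),zs=(77,80,83,86,92,97),tl=(-4,0,4));show()
for th in(0,3,6,9): print(th,row(500.7+70*np.cos(np.radians(th)),24.3+70*np.sin(np.radians(th)),123,-73.2))"
```

```text
[(np.float64(77.6), -2, 92, 0), (np.float64(77.4), 7, 97, 4), (np.float64(77.4), 1, 92, 4), (np.float64(77.3), 1, 97, 4), (np.float64(77.2), 1, 92, -4), (np.float64(77.2), -2, 92, -4)]
35.62 [566.8  45.8 189.3] psi -73.25 F [-0.6  1.1  0.3] T [-0.01 -0.02 -0.  ] w 69.0 0.0 j6 -0.07
0 ([0.0217, 0.0022, 0.0663], [0.2, -0.0, -0.1])
3 ([0.0182, 0.0013, 0.0663], [0.2, -0.0, -0.1])
6 ([0.0146, 0.0005, 0.0663], [0.2, -0.0, -0.1])
9 ([0.011, -0.0001, 0.0663], [0.2, -0.0, -0.1])
```

```bash
python3 -c "
from h import *
s=cam('side');g=s['color'].astype(float).mean(2)
for r in range(152,182,2):
  w=np.clip(90-g[r,322:348],0,None);print(r,round(float((w*np.arange(322,348)).sum()/max(w.sum(),1)),1),round(w.sum()),end=' | ')
print()
for r in range(166,194): print(r,''.join('%4d'%v for v in g[r,302:324]))
t=cam('top');g=t['color'].astype(float).mean(2)
for r in range(160,200,1): print(r,''.join('%4d'%v for v in g[r,282:308]))
"
```

```text
152 341.3 311 | 154 342.3 264 | 156 344.1 60 | 158 333.9 33 | 160 334.0 161 | 162 334.2 246 | 164 334.1 274 | 166 333.9 269 | 168 333.9 263 | 170 333.8 260 | 172 333.6 253 | 174 333.4 257 | 176 333.3 179 | 178 0.0 0 | 180 0.0 0 | 
166  149 153 156 154 153 155 159 161 162 161 163 162 160 159 156 152 153 156 157 154 151 147
167  149 150 156 155 153 155 158 162 160 163 163 161 161 161 158 152 153 155 157 153 150 148
168  150 151 153 154 154 155 158 161 161 160 163 163 162 160 159 152 152 156 158 156 152 149
169  147 150 152 154 152 154 159 162 160 164 165 164 163 163 161 156 151 154 156 155 151 149
170  147 151 152 153 156 157 162 166 163 165 168 168 167 166 165 156 149 153 155 155 152 149
171  147 150 151 152 158 164 164 167 164 164 165 166 165 168 167 161 155 152 155 154 152 150
172  148 149 151 148 160 166 161 156 150 148 145 145 150 163 168 165 156 152 153 154 152 150
173  145 148 147 142 159 164 150 132 118 114 110 110 126 154 165 164 153 151 151 152 149 146
174  143 143 140 134 155 162 149 116  99  97  93  94 107 143 164 165 154 144 144 142 142 138
175  134 134 128 119 146 163 156
[... 5394 characters left out ...]
35 140 143 140 116  93  80  82  94 103 106 105
194  112 109 110 101  92  89 108 128 142 141 134 137 136 139 142 146 145 138 115  89  82  84  93 104 105 108
195  110 111 109 102  96  92 101 123 134 137 138 136 137 135 139 138 135 129 113  91  81  87  95 104 107 108
196  107 112 111 105 102  95 101 113 119 123 122 122 120 117 118 115 113 105  95  85  83  90 100 105 105 107
197  105 109 111 108 103 100  94  97 102  98  96  94  97  90  92  89  89  86  83  79  87  97 101 107 109 108
198  113 108 110 109 105 104  96  87  86  84  82  80  80  79  80  77  76  79  82  86  91 102 109 108 106 109
199  106 109 111 110 108 107 102  92  87  83  78  81  76  78  76  79  80  84  88  94 100 106 109 109 109 109
```

The crank is seated, with underside ≈ 80 mm and yaw ≈ 5°. Next I'll grip the handle.

>>> servo_tool --pt "1 0.016 0.001 0 0 0 0" --pt "1 0.016 0.001 0.02 0 0 0" --pt "1 0.016 0.001 0.05 0 0 0" --pt "1 0.016 0.001 0.066 0 0 0" --pt "1 0.016 0.001 0.066 0 0 0" --pt "0 0.016 0.001 0.066 0 0 0" --pt "0 0.016 0.001 0.066 0 0 0" --pt "0 0.016 0.001 0.066 0 0 0" --pt "0 0.016 0.001 0.066 0 0 0"

```text
clock: 36.85
position: [571.3, 30.3, 125.1]
ee_rot: [0.803, -0.596, 0.0, 0.0]
contact_force: [0.6, -0.0, 1.5]
gripper_width: 21.2
grasp_force: 58.7
```

```bash
python3 -c "
from h import *
show();st=arm.read_state();d=st['position'][:2]-[500.7,24.3];th=np.degrees(np.arctan2(d[1],d[0]));print(th,np.hypot(*d))
for k in range(1,13):
  a=np.radians(5+20*k);print(k,row(500.7+69.9*np.cos(a),24.3+69.9*np.sin(a),st['position'][2],-73.25,st)[0][:2],end=' ')"
```

```text
36.85 [571.3  30.3 125.1] psi -73.23 F [ 0.6 -0.   1.5] T [-0.06 -0.01 -0.01] w 21.2 58.7 j6 -0.04
4.8857445946289 70.88739601174863
1 [-0.0246, 0.0002] 2 [-0.0477, 0.0078] 3 [-0.0667, 0.0228] 4 [-0.0795, 0.0434] 5 [-0.0845, 0.0672] 6 [-0.081, 0.0912] 7 [-0.0695, 0.1126] 8 [-0.0514, 0.1288] 9 [-0.0289, 0.1378] 10 [-0.0046, 0.1385] 11 [0.0185, 0.131] 12 [0.0375, 0.1159]
```

>>> servo_tool --pt "0 -0.0123 -0.001 0 0 0 0" --pt "0 -0.0246 0.0002 0 0 0 0" --pt "0 -0.0477 0.0078 0 0 0 0" --pt "0 -0.0667 0.0228 0 0 0 0" --pt "0 -0.0795 0.0434 0 0 0 0" --pt "0 -0.0845 0.0672 0 0 0 0"

```text
clock: 37.6
position: [483.3, 94.7, 125.3]
ee_rot: [0.803, -0.596, 0.001, -0.002]
contact_force: [2.3, 0.3, 0.5]
gripper_width: 21.4
grasp_force: 58.7
```

```bash
cat >> h.py <<'E'
def nxt(t0,n=12,step=20,C=(500.7,24.3),z=None,psi=-73.25):
    st=arm.read_state()
    base=np.array([C[0]+69.9*np.cos(np.radians(t0)),C[1]+69.9*np.sin(np.radians(t0)),0]);r=R.from_quat(st["ee_rot"])
    print([[0]+[round(float(v),4) for v in r.inv().apply(np.array([C[0]+69.9*np.cos(np.radians(t0+step*k)),C[1]+69.9*np.sin(np.radians(t0+step*k)),0])-base)[:2]/1000]+[0,0,0,0] for k in range(1,n+1)])
def ang(C=(500.7,24.3)):
    show();d=arm.read_state()['position'][:2]-np.array(C);print("th",round(np.degrees(np.arctan2(d[1],d[0])),1),"r",round(np.hypot(*d),1))
E
python3 -c "
from h import *
ang();nxt(105)
s=cam('side');g=s['color'].astype(float).mean(2)
for r in range(168,192,2): print(r,''.join('%4d'%v for v in g[r,302:324]))"
```

```text
37.6 [483.3  94.7 125.3] psi -73.13 F [2.3 0.3 0.5] T [ 0.05 -1.09  0.03] w 21.4 58.7 j6 -0.23
th 103.9 r 72.5
[[0, 0.0034, 0.024, 0, 0, 0, 0], [0, 0.0149, 0.0454, 0, 0, 0, 0], [0, 0.033, 0.0616, 0, 0, 0, 0], [0, 0.0555, 0.0707, 0, 0, 0, 0], [0, 0.0798, 0.0715, 0, 0, 0, 0], [0, 0.1028, 0.0639, 0, 0, 0, 0], [0, 0.1219, 0.0489, 0, 0, 0, 0], [0, 0.1347, 0.0283, 0, 0, 0, 0], [0, 0.1397, 0.0046, 0, 0, 0, 0], [0, 0.1363, -0.0195, 0, 0, 0, 0], [0, 0.1248, -0.0409, 0, 0, 0, 0], [0, 0.1068, -0.0571, 0, 0, 0, 0]]
168  131 129 122 125 142 158 166 165 161 161 162 162 163 161 158 153 153 155 157 154 152 147
170  117 139 158 164 168 170 169 169 165 163 167 166 166 166 163 157 152 153 156 157 152 149
172  128 115 134 156 163 164 157 150 148 145 139 133 141 160 166 163 154 152 153 153 152 151
174  137 125 107 124 153 161 145 119 100  96  93  94 102 128 159 170 160 150 145 144 141 139
176  126 122 108  98 119 145 158 148 136 133 135 136 134 144 160 166 158 142 132 128 130 131
178  122 120 106  90  90 109 140 154 152 150 145 139 129 121 116 109 105 105 119 126 129 129
180  119 105  93  87  86  88  93 101  99  97  96  95  92  91  91  94  92  96 109 120 126 130
182  107  97  91  92  87  86  89  93  92  93  94  93  94  92  91  93  92  94  98 105 118 127
184   99  94  94  92  91  89  89  92  92  93  92  91  93  91  91  92  93  92  96  99 114 125
186   96  80  89  91  94  92  87  92  92  94  92  93  95  94  95  95  95  97  90  92 112 125
188  115  92  77  76  83  85  88  93  92  92  95  93  97  94  92  88  85  80  88 107 124 129
190  123 117 110  99  89  78  76  72  74  71  72  74  73  73  76  81  93 109 120 127 128 129
```

>>> servo_tool --pt "0 0.0034 0.024 0 0 0 0" --pt "0 0.0149 0.0454 0 0 0 0" --pt "0 0.033 0.0616 0 0 0 0" --pt "0 0.0555 0.0707 0 0 0 0" --pt "0 0.0798 0.0715 0 0 0 0" --pt "0 0.1028 0.0639 0 0 0 0" --pt "0 0.1219 0.0489 0 0 0 0" --pt "0 0.1347 0.0283 0 0 0 0" --pt "0 0.1397 0.0046 0 0 0 0" --pt "0 0.1363 -0.0195 0 0 0 0" --pt "0 0.1248 -0.0409 0 0 0 0" --pt "0 0.1068 -0.0571 0 0 0 0"

```text
clock: 39.15
position: [569.0, 6.0, 125.5]
ee_rot: [0.803, -0.597, 0.001, 0.001]
contact_force: [0.5, -2.4, 5.9]
gripper_width: 21.5
grasp_force: 59.3
```

```bash
python3 -c "
from h import *
ang();nxt(345)
s=cam('side');g=s['color'].astype(float).mean(2);print([int(v) for v in g[164:182,312]])
for n,im in(('side',s),('top',cam('top'))):
  for d in arm.spot_point(n,'horn')[:1]: print(n,round(d['p'],2),np.round(d['centre'],1),np.round(ray(im,d['centre'],120)))"
```

```text
39.15 [569.    6.  125.5] psi -73.25 F [ 0.5 -2.4  5.9] T [-0.85 -0.02  0.01] w 21.5 59.3 j6 -0.01
th -15.0 r 70.7
[[0, -0.0225, -0.009, 0, 0, 0, 0], [0, -0.0468, -0.0097, 0, 0, 0, 0], [0, -0.0699, -0.0021, 0, 0, 0, 0], [0, -0.0889, 0.0129, 0, 0, 0, 0], [0, -0.1017, 0.0335, 0, 0, 0, 0], [0, -0.1067, 0.0573, 0, 0, 0, 0], [0, -0.1032, 0.0813, 0, 0, 0, 0], [0, -0.0917, 0.1027, 0, 0, 0, 0], [0, -0.0736, 0.1189, 0, 0, 0, 0], [0, -0.051, 0.1279, 0, 0, 0, 0], [0, -0.0268, 0.1286, 0, 0, 0, 0], [0, -0.0037, 0.121, 0, 0, 0, 0]]
[162, 161, 162, 162, 162, 165, 168, 169, 152, 117, 97, 106, 135, 160, 146, 112, 91, 91]
side 0.8 [370.3 182.2] [672. -36. 120.]
top 0.78 [307.1 140.8] [664. -19. 120.]
```

>>> servo_tool --pt "0 -0.0225 -0.009 0 0 0 0" --pt "0 -0.0468 -0.0097 0 0 0 0" --pt "0 -0.0699 -0.0021 0 0 0 0" --pt "0 -0.0889 0.0129 0 0 0 0" --pt "0 -0.1017 0.0335 0 0 0 0" --pt "0 -0.1067 0.0573 0 0 0 0" --pt "0 -0.1032 0.0813 0 0 0 0" --pt "0 -0.0917 0.1027 0 0 0 0" --pt "0 -0.0736 0.1189 0 0 0 0" --pt "0 -0.051 0.1279 0 0 0 0" --pt "0 -0.0268 0.1286 0 0 0 0" --pt "0 -0.0037 0.121 0 0 0 0"

```text
clock: 40.85
position: [450.6, -25.2, 125.7]
ee_rot: [0.803, -0.596, -0.0, -0.0]
contact_force: [0.5, 3.7, 6.4]
gripper_width: 21.1
grasp_force: 59.4
```

```bash
python3 -c "
from h import *
ang();nxt(225)
s=cam('side');g=s['color'].astype(float).mean(2);print([int(v) for v in g[164:182,312]])
for n,im in(('side',s),('top',cam('top'))):
  for th,z in(('horn',120),('turntable',47)):
   for d in arm.spot_point(n,th)[:1]: print(n,th,round(d['p'],2),np.round(d['centre'],1),np.round(ray(im,d['centre'],z)))"
```

```text
40.85 [450.6 -25.2 125.7] psi -73.22 F [0.5 3.7 6.4] T [ 1.34 -0.47  0.04] w 21.1 59.4 j6 -0.01
th -135.4 r 70.5
[[0, 0.0191, -0.015, 0, 0, 0, 0], [0, 0.0319, -0.0357, 0, 0, 0, 0], [0, 0.0368, -0.0594, 0, 0, 0, 0], [0, 0.0333, -0.0834, 0, 0, 0, 0], [0, 0.0219, -0.1048, 0, 0, 0, 0], [0, 0.0038, -0.121, 0, 0, 0, 0], [0, -0.0188, -0.13, 0, 0, 0, 0], [0, -0.043, -0.1308, 0, 0, 0, 0], [0, -0.0661, -0.1232, 0, 0, 0, 0], [0, -0.0852, -0.1082, 0, 0, 0, 0], [0, -0.098, -0.0875, 0, 0, 0, 0], [0, -0.1029, -0.0638, 0, 0, 0, 0]]
[161, 160, 161, 161, 163, 168, 168, 163, 139, 107, 93, 98, 128, 157, 162, 153, 126, 98]
side horn 0.71 [376. 184.] [687. -46. 120.]
side turntable 0.69 [389.  186.1] [758.  21.  47.]
top horn 0.85 [314.6 133.2] [689. -44. 120.]
top turntable 0.67 [295.5 115.1] [771.  22.  47.]
```

>>> servo_tool --pt "0 0.0191 -0.015 0 0 0 0" --pt "0 0.0319 -0.0357 0 0 0 0" --pt "0 0.0368 -0.0594 0 0 0 0" --pt "0 0.0333 -0.0834 0 0 0 0" --pt "0 0.0219 -0.1048 0 0 0 0" --pt "0 0.0038 -0.121 0 0 0 0" --pt "0 -0.0188 -0.13 0 0 0 0" --pt "0 -0.043 -0.1308 0 0 0 0" --pt "0 -0.0661 -0.1232 0 0 0 0" --pt "0 -0.0852 -0.1082 0 0 0 0" --pt "0 -0.098 -0.0875 0 0 0 0" --pt "0 -0.1029 -0.0638 0 0 0 0"

```text
clock: 42.65
position: [483.6, 94.3, 125.5]
ee_rot: [0.803, -0.596, 0.001, -0.003]
contact_force: [3.3, 1.2, 2.5]
gripper_width: 21.3
grasp_force: 59.0
```

```bash
python3 -c "
from h import *
ang();nxt(105)"
```

```text
42.65 [483.6  94.3 125.5] psi -73.15 F [3.3 1.2 2.5] T [ 0.45 -1.09 -0.01] w 21.3 59.0 j6 -0.23
th 103.7 r 72.0
[[0, 0.0034, 0.024, 0, 0, 0, 0], [0, 0.0149, 0.0454, 0, 0, 0, 0], [0, 0.033, 0.0616, 0, 0, 0, 0], [0, 0.0555, 0.0707, 0, 0, 0, 0], [0, 0.0798, 0.0715, 0, 0, 0, 0], [0, 0.1028, 0.0639, 0, 0, 0, 0], [0, 0.1219, 0.0489, 0, 0, 0, 0], [0, 0.1347, 0.0283, 0, 0, 0, 0], [0, 0.1397, 0.0045, 0, 0, 0, 0], [0, 0.1363, -0.0195, 0, 0, 0, 0], [0, 0.1248, -0.0409, 0, 0, 0, 0], [0, 0.1068, -0.0571, 0, 0, 0, 0]]
```

>>> servo_tool --pt "0 0.0034 0.024 0 0 0 0" --pt "0 0.0149 0.0454 0 0 0 0" --pt "0 0.033 0.0616 0 0 0 0" --pt "0 0.0555 0.0707 0 0 0 0" --pt "0 0.0798 0.0715 0 0 0 0" --pt "0 0.1028 0.0639 0 0 0 0" --pt "0 0.1219 0.0489 0 0 0 0" --pt "0 0.1347 0.0283 0 0 0 0" --pt "0 0.1397 0.0046 0 0 0 0" --pt "0 0.1363 -0.0195 0 0 0 0" --pt "0 0.1248 -0.0409 0 0 0 0" --pt "0 0.1068 -0.0571 0 0 0 0"

```text
clock: 44.15
position: [568.8, 5.5, 125.5]
ee_rot: [0.802, -0.597, 0.001, 0.001]
contact_force: [0.7, -3.8, 5.7]
gripper_width: 21.3
grasp_force: 59.4
```

```bash
cat > horn.py <<'E'
from h import *
from scipy.optimize import minimize_scalar
# white-horn mask in both cameras against a cone model: r 34 at 95 mm from the axis, ~22 at 60
s=cam('side');t=cam('top');ax=np.array([760.5,22.5]);B=np.array([732.5,-225.])
for n,im in(('side',s),('top',t)):
  for th,z in(('horn',120),('beacon',0)):
   for d in arm.spot_point(n,th)[:1]:
    p=ray(im,d['centre'],z)[:2];v=p-ax;print(n,th,round(d['p'],2),np.round(d['centre'],1),np.round(p),'ang',round(np.degrees(np.arctan2(v[1],v[0]))%360,1),'r',round(np.hypot(*v)))
  d=B-ax;print('beacon ang',round(np.degrees(np.arctan2(d[1],d[0]))%360,1))
  q=proj(im,[[*ax,120]])[0];c=im['color'].astype(float)
  m=(c.min(2)>135)&(c.max(2)-c.min(2)<60);yy,xx=np.nonzero(m);k=np.hypot(xx-q[0],yy-q[1])<(45 if n=='side' else 35)
  xx,yy=xx[k],yy[k]
  if len(xx): P=ray(im,(xx.mean(),yy.mean()),120)[:2];v=P-ax;print(n,'white blob',len(xx),xx.mean().round(1),yy.mean().round(1),np.round(P),'ang',round(np.degrees(np.arctan2(v[1],v[0]))%360,1),'r',round(np.hypot(*v)))
E
python3 -c "
from h import *
ang();nxt(345)
s=cam('side');g=s['color'].astype(float).mean(2);print([int(v) for v in g[164:182,312]])"; python3 horn.py
```

```text
44.15 [568.8   5.5 125.5] psi -73.26 F [ 0.7 -3.8  5.7] T [-0.81 -0.11  0.03] w 21.3 59.4 j6 -0.01
th -15.4 r 70.7
[[0, -0.0225, -0.009, 0, 0, 0, 0], [0, -0.0468, -0.0097, 0, 0, 0, 0], [0, -0.0699, -0.0021, 0, 0, 0, 0], [0, -0.0889, 0.0129, 0, 0, 0, 0], [0, -0.1017, 0.0336, 0, 0, 0, 0], [0, -0.1066, 0.0573, 0, 0, 0, 0], [0, -0.1031, 0.0814, 0, 0, 0, 0], [0, -0.0917, 0.1027, 0, 0, 0, 0], [0, -0.0735, 0.1189, 0, 0, 0, 0], [0, -0.051, 0.1279, 0, 0, 0, 0], [0, -0.0267, 0.1286, 0, 0, 0, 0], [0, -0.0037, 0.121, 0, 0, 0, 0]]
[161, 162, 161, 163, 162, 164, 168, 169, 150, 115, 97, 104, 134, 158, 147, 109, 92, 88]
side horn 0.65 [397.2 191.4] [742. -86.] ang 260.0 r 110
side beacon 0.66 [402.  255.3] [ 734. -228.] ang 264.1 r 252
beacon ang 263.5
side white blob 908 418.9 157.6 [861.  70.] ang 25.3 r 111
top horn 0.94 [322.9 120.4] [733. -72.] ang 253.6 r 99
top beacon 0.8 [364.6 127.2] [ 736. -224.] ang 264.3 r 247
beacon ang 263.5
top white blob 214 312.9 114.2 [754. -39.] ang 264.2 r 62
```

>>> servo_tool --pt "0 -0.0225 -0.009 0 0 0 0" --pt "0 -0.0468 -0.0097 0 0 0 0" --pt "0 -0.0699 -0.0021 0 0 0 0" --pt "0 -0.0889 0.0129 0 0 0 0" --pt "0 -0.0889 0.0129 0 0 0 0"

```text
clock: 45.12
position: [529.7, 89.3, 125.7]
ee_rot: [0.803, -0.596, 0.0, -0.001]
contact_force: [0.8, 4.5, 6.8]
gripper_width: 21.5
grasp_force: 59.7
```

```bash
cat > blob.py <<'E'
from h import *
t=cam('top');s=cam('side');ax=np.array([760,20.5])
def blobs(c,im,lab,q,rad):
  c=c.astype(float);lum=c.mean(2);sat=c.max(2)-c.min(2)
  for th in(110,130,150):
    m=((lum>th)&(sat<35)).astype(np.uint8)
    n,l,st,ce=cv2.connectedComponentsWithStats(m)
    for i in range(1,n):
      if st[i,4]>40 and np.hypot(*(ce[i]-q))<rad:
        P=ray(im,ce[i],125)[:2];v=P-ax;yy,xx=np.nonzero(l==i)
        print(lab,th,st[i,4],np.round(ce[i],1),np.round(P),'ang',round(np.degrees(np.arctan2(v[1],v[0]))%360,1),'r',round(np.hypot(*v)))
q=proj(t,[[*ax,120]])[0];qs=proj(s,[[*ax,120]])[0]
blobs(BG['top'],t,'top0',q,40);blobs(t['color'],t,'top',q,40)
blobs(BG['side'],s,'side0',qs,45);blobs(s['color'],s,'side',qs,45)
E
python3 blob.py; python3 horn.py; python3 -c "
from h import *
ang()"
```

```text
top0 110 53 [281.4  87.9] [844.  65.] ang 28.0 r 95
top0 110 49 [309.4  87. ] [846. -28.] ang 330.4 r 99
top0 110 254 [295.  129.4] [702.  21.] ang 179.6 r 58
top0 130 205 [294.6 129.9] [700.  22.] ang 178.2 r 60
top0 150 165 [293.9 130.4] [699.  25.] ang 176.2 r 62
top 110 140 [295.   87.2] [846.  20.] ang 359.4 r 86
top 110 252 [313.8 113.2] [756. -42.] ang 266.6 r 63
top 130 218 [314.1 112.4] [759. -43.] ang 269.0 r 64
top 150 183 [314.2 111.6] [762. -44.] ang 271.5 r 64
side0 110 144 [410.7 161.4] [825.  46.] ang 21.7 r 69
side0 110 236 [376.5 170. ] [703.  14.] ang 186.8 r 57
side0 110 221 [422.5 199.6] [ 801. -133.] ang 285.1 r 159
side0 130 127 [411.  161.1] [826.  47.] ang 22.2 r 71
side0 130 83 [377.  166.4] [709.  31.] ang 167.8 r 52
side0 130 177 [423.5 198.5] [ 806. -129.] ang 287.1 r 156
side0 150 43 [376.2 165.7] [708.  35.] ang 164.0 r 54
side 110 131 [391.5 153.4] [775.  95.] ang 78.9 r 76
side 110 398 [398.9 182.9] [755. -54.] ang 266.3 r 74
side 110 219 [422.4 199.9] [ 801. -134.] ang 284.8 r 160
side 130 110 [391.7 152.9] [776.  98.] ang 78.2 r 79
side 130 126 [397.3 175.8] [760. -21.] ang 270.2 r 41
side 130 179 [423.4 199. ] [ 805. -131.] ang 286.6 r 158
side 150 81 [397.9 175.8] [762. -21.] ang 272.6 r 42
side horn 0.59 [398.2 185.8] [752. -61.] ang 264.1 r 84
side beacon 0.83 [402.3 255.9] [ 735. -230.] ang 264.2 r 254
beacon ang 263.5
side white blob 918 419.1 157.9 [861.  68.] ang 24.3 r 111
top horn 0.55 [321.3 115.8] [748. -67.] ang 262.3 r 91
top beacon 0.78 [365.7 126.9] [ 737. -228.] ang 264.6 r 251
beacon ang 263.5
top white blob 205 314.1 111.2 [764. -43.] ang 273.2 r 66
45.52 [530.5  88.9 125.7] psi -73.22 F [0.2 5.4 8.3] T [ 1.71 -0.17 -0.04] w 21.5 59.8 j6 -0.17
th 65.3 r 71.1
```

Several measures put the horn at about 263–265°, and the transmitter bearing is about 264°. I'll release and retreat upward.

>>> servo_tool --pt "1 0 0 0 0 0 0" --pt "1 0 0 0 0 0 0" --pt "1 0 0 0 0 0 0" --pt "1 0 0 0 0 0 0" --pt "1 0 0 -0.04 0 0 0" --pt "1 0 0 -0.09 0 0 0" --pt "1 0 0 -0.14 0 0 0" --pt "1 0 0 -0.19 0 0 0" --pt "1 0 0 -0.19 0 0 0"

```text
clock: 46.65
position: [531.6, 87.7, 319.1]
ee_rot: [0.803, -0.597, 0.003, -0.003]
contact_force: [0.1, -0.1, -1.5]
gripper_width: 85.6
grasp_force: 0.0
```

```bash
python3 blob.py | grep -v 0\ ; python3 horn.py; python3 -c "
from h import *
show()
s=cam('side');g=s['color'].astype(float).mean(2);print([int(v) for v in g[164:182,312]])
for r in range(166,192,2): print(r,''.join('%4d'%v for v in g[r,302:324]))
fit3(65,ys=range(50,90,4),zs=(77,80,83,86,90,96),tl=(-4,0,4))"
```

```text
side horn 0.89 [399.  190.9] [747. -84.] ang 263.0 r 107
side beacon 0.61 [402.1 255.2] [ 735. -228.] ang 264.2 r 252
beacon ang 263.5
side white blob 869 419.7 156.6 [866.  75.] ang 26.6 r 118
top horn 0.71 [318.2 116.2] [747. -57.] ang 260.4 r 80
top beacon 0.86 [365.4 129.1] [ 729. -226.] ang 262.8 r 251
beacon ang 263.5
top white blob 205 314.2 111.2 [764. -44.] ang 273.2 r 66
47.05 [529.5  87.2 313.3] psi -73.25 F [ 0.4 -0.2  0. ] T [ 0.   -0.03  0.02] w 84.9 0.0 j6 -0.17
[161, 160, 161, 161, 161, 163, 168, 165, 145, 112, 95, 106, 135, 161, 149, 117, 98, 93]
166  145 150 153 152 150 153 158 160 158 160 161 162 152 123  93  68  58  65  81  95 113 131
168  147 148 152 152 152 152 158 161 159 162 161 161 164 169 164 151 138 146 159 143 124 137
170  145 148 152 152 153 156 160 165 165 165 168 169 174 172 173 174 177 174 151 130 139 147
172  144 146 151 151 156 163 165 160 142 140 145 148 154 160 167 171 172 154 130 141 149 148
174  142 142 146 152 164 168 162 130 103  95  95  97 103 122 154 165 155 126 125 137 140 137
176  124 126 128 146 161 162 155 140 135 140 135 131 133 153 167 
[... 170 characters left out ...]
 98 102 104  99  90  84  92 108 119 125 130
182  108  99  93  94  93  93  94  92  95  93  94  93  93  92  90  85  86  93  96 105 118 127
184   99  92  93  91  92  94  91  92  93  91  91  94  93  93  88  88  92  98  97 101 114 123
186   96  79  86  91  93  92  91  93  92  91  91  92  91  91  91  94  95  97  91  92 111 123
188  113  92  74  73  82  84  89  93  94  93  92  93  93  92  93  89  82  82  87 105 120 127
190  120 118 111  99  90  79  73  71  73  71  70  74  72  72  75  82  92 103 119 125 128 127
[(np.float64(84.7), 58, 96, -4), (np.float64(84.5), 62, 96, -4), (np.float64(83.9), 66, 96, -4), (np.float64(83.7), 62, 96, 0), (np.float64(83.6), 62, 90, -4), (np.float64(83.3), 54, 96, -4)]
```

```bash
python3 - <<'E'
from h import *
ims={n:cam(n) for n in("side","top")}
def msk(im,pts):
    m=np.zeros((1600,2560),np.uint8);cv2.fillConvexPoly(m,cv2.convexHull(np.round(proj(im,pts)*4+1.5).astype(np.int32)),255)
    return cv2.resize(m,(640,400),interpolation=cv2.INTER_AREA)/255.
a=np.linspace(0,2*np.pi,24)
def cyl(c,r0,z0,r1,z1): return np.array([[c[0]+r*np.cos(t),c[1]+r*np.sin(t),z] for r,z in((r0,z0),(r1,z1)) for t in a])
# sleeve height in the side view: dark cylinder 66 mm long
im=ims["side"];g=np.minimum(im["color"].astype(float).mean(2),110);best=[]
for y in range(50,82,2):
  for z in range(76,102,2):
    c=np.array([500.6,24.3])+70*np.array([np.cos(np.radians(y)),np.sin(np.radians(y))])
    i=msk(im,cyl(c,12.5,z+20,12.5,z+86));o=np.clip(msk(im,cyl(c,19,z+26,19,z+93))-msk(im,cyl(c,13.5,z+20,13.5,z+87)),0,1)
    best.append(((g*o).sum()/o.sum()-(g*i).sum()/i.sum(),y,z))
best.sort(reverse=True);print("sleeve",[(round(float(b[0]),1),*b[1:]) for b in best[:6]])
def horn(c,im,n):
    col=c.astype(float);w=np.clip(col.mean(2)-1.2*(col.max(2)-col.min(2)),0,110);out=[]
    for y in np.arange(160,290,2.):
        u=np.array([np.cos(np.radians(y)),np.sin(np.radians(y)),0]);v=np.array([-u[1],u[0],0]);A=np.array([760,20.5,120.])
        cone=lambda r0,x0,r1,x1:np.array([A+u*x+r*(np.cos(t)*v+np.sin(t)*np.array([0,0,1])) for r,x in((r0,x0),(r1,x1)) for t in a])
        i=msk(im,cone(20,48,34,95));o=np.clip(msk(im,cone(34,58,46,107))-msk(im,cone(23,48,37,98)),0,1)
        out.append(((w*i).sum()/i.sum()-(w*o).sum()/o.sum(),y))
    v=np.array(out);k=v[:,0].argmax();q=v[max(k-4,0):k+5];ww=np.clip(q[:,0]-q[:,0].min(),0,None)**2;print(n,round(float((ww*q[:,1]).sum()/ww.sum()),1),round(float(v[k,0]),1))
for n in ims: horn(BG[n],ims[n],n+" start");horn(ims[n]["color"],ims[n],n+" now")
E
```

```text
sleeve [(42.3, 64, 80), (42.3, 64, 82), (41.8, 66, 78), (41.7, 64, 78), (41.6, 66, 80), (41.6, 64, 84)]
side start 172.6 62.3
side now 269.4 68.9
top start 179.7 61.3
top now 269.0 80.7
```

```bash
python3 - <<'E'
from h import *
ims={n:cam(n) for n in("side","top")}
a=np.linspace(0,2*np.pi,24)
def msk(im,pts):
    m=np.zeros((1600,2560),np.uint8);cv2.fillConvexPoly(m,cv2.convexHull(np.round(proj(im,pts)*4+1.5).astype(np.int32)),255)
    return cv2.resize(m,(640,400),interpolation=cv2.INTER_AREA)/255.
def desat(c):
    c=cv2.GaussianBlur(c.astype(float),(0,0),.5);return np.clip(1.15-2.6*(c.max(2)-c.min(2))/c.max(2),0,1)*(c.mean(2)>55)
def horn(c,im,n,ax):
    w=desat(c);out=[]
    for y in np.arange(160,290,2.):
        u=np.array([np.cos(np.radians(y)),np.sin(np.radians(y)),0]);v=np.array([-u[1],u[0],0]);A=np.array([*ax,120.])
        cone=lambda r0,x0,r1,x1:np.array([A+u*x+r*(np.cos(t)*v+np.sin(t)*np.array([0,0,1])) for r,x in((r0,x0),(r1,x1)) for t in a])
        i=msk(im,cone(20,48,34,95));o=np.clip(msk(im,cone(34,52,46,105))-msk(im,cone(22,48,36,97)),0,1)
        out.append(((w*i).sum()/i.sum()-(w*o).sum()/o.sum(),y))
    v=np.array(out);k=v[:,0].argmax();q=v[max(k-3,0):k+4];p=np.polyfit(q[:,1]-v[k,1],q[:,0],2);print(n,ax,round(float(v[k,1]-p[1]/2/p[0]),1),round(float(v[k,0]),2))
for ax in((760,20.5),(757,20.5)):
  for n in ims: horn(BG[n],ims[n],n+" start",ax);horn(ims[n]["color"],ims[n],n+" now",ax)
w=desat(ims["top"]["color"])
for r in range(98,128): print(r,''.join('%2d'%int(9*x) for x in w[r,286:334]))
print(np.round(proj(ims["top"],[[760,20.5,120],[760,20.5,65]]),1))
for y in(258,264,270):
  u=np.array([np.cos(np.radians(y)),np.sin(np.radians(y)),0]);v=np.array([-u[1],u[0],0]);A=np.array([760,20.5,120.]);print(y,np.round(proj(ims["top"],[A+95*u+34*v,A+95*u-34*v,A+95*u]),1).tolist())
E
```

```text
side start (760, 20.5) 181.9 0.47
side now (760, 20.5) 268.4 0.43
top start (760, 20.5) 181.4 0.48
top now (760, 20.5) 268.2 0.59
side start (757, 20.5) 181.7 0.41
side now (757, 20.5) 270.5 0.43
top start (757, 20.5) 181.3 0.35
top now (757, 20.5) 270.4 0.59
98  0 0 0 0 0 0 0 0 0 0 0 0 0 0 0 0 0 0 0 0 0 0 0 0 0 0 0 0 0 0 0 0 0 0 0 0 0 0 0 0 0 0 0 0 0 0 0 0
99  0 0 0 0 0 0 0 0 0 0 0 0 0 0 0 0 0 0 0 0 0 0 0 0 0 0 0 0 0 0 0 0 0 0 0 0 0 0 0 0 0 0 0 0 0 0 0 0
100  0 0 0 0 0 0 0 0 0 0 0 0 0 0 0 0 0 0 0 0 0 0 0 0 0 0 0 0 0 0 0 0 0 0 0 0 0 0 0 0 0 0 0 0 0 0 0 0
101  0 0 0 0 0 0 0 0 0 0 0 0 0 0 0 0 0 0 0 0 0 0 0 0 0 0 0 0 0 0 0 0 0 0 0 0 0 0 0 0 0 0 0 0 0 0 0 0
102  0 0 0 0 0 0 0 0 0 0 0 0 0 0 0 0 0 0 0 0 0 0 0 0 0 0 0 0 0 0 0 0 0 0 0 0 0 0 0 0 0 0 0 0 0 0 0 0
103  3 0 0 0 0 0 0 0 0 0 0 0 0 0 0 0 0 0 0 0 0 0 0 0 0 0 0 0 0 0 0 0 0 0 0 0 0 0 0 0 0 0 0 0 0 0 0 0
104  5 1 0 0 0 0 0 0 0 0 0 0 0 0 0 0 0 0 0 0 0 0 0 0 0 0 0 0 1 2 3 4 4 3 3 3 2 0 0 0 0 0 0 0 0 0 0 0
105  6 2 0 0 0 0 0 0 0 0 0 0 0 0 0 0 0 0 0 0 0 0 0 0 1 2 3 4 4 5 5 6 6 5 5 5 4 2 0 0 0 0 0 0 0 0 0 0
106  6 4 1 0 0 1 2 3 4 3 4 3 2 0 0
[... 1677 characters left out ...]
0 0 0
123  0 0 0 0 0 0 0 0 0 0 0 0 0 0 0 0 0 0 0 0 0 0 0 0 0 0 0 0 0 0 1 2 2 2 3 2 0 0 0 0 0 0 0 0 0 0 0 0
124  0 0 0 0 0 0 0 0 0 0 0 0 0 0 0 0 0 0 0 0 0 0 0 0 0 0 0 0 0 0 0 0 0 0 0 0 0 0 0 0 0 0 0 0 0 0 0 0
125  0 0 0 0 0 0 0 0 0 0 0 0 0 0 0 0 0 0 0 0 0 0 0 0 0 0 0 0 0 0 0 0 0 0 0 0 0 0 0 0 0 0 0 0 0 0 0 0
126  0 0 0 0 0 0 0 0 0 0 0 0 0 0 0 0 0 0 0 0 0 0 0 0 0 0 0 0 0 0 0 0 0 0 0 0 0 0 0 0 0 0 0 0 0 0 0 0
127  0 0 0 0 0 0 0 0 0 0 0 0 0 0 0 0 0 0 0 0 0 0 0 0 0 0 0 0 0 0 0 0 0 0 0 0 0 0 0 0 0 0 0 0 0 0 0 0
[[295.  112.6]
 [295.7 116.8]]
258 [[324.9, 108.4], [320.9, 127.9], [322.9, 118.1]]
264 [[324.2, 105.4], [322.4, 125.2], [323.3, 115.3]]
270 [[323.3, 102.5], [323.6, 122.3], [323.4, 112.4]]
```

Fully seated: the sleeve fit gives 80–82 mm. The horn silhouette fit reads about 267–268° against the transmitter's 264°, so I'll wind back about 45°, plus the square's slack.

```bash
python3 -c "
from h import *
nxt(65,n=4,step=-13);print(row(530.4,87.6,125,-73.25))"
```

```text
[[0, 0.0118, -0.0105, 0, 0, 0, 0], [0, 0.0257, -0.0182, 0, 0, 0, 0], [0, 0.0409, -0.0224, 0, 0, 0, 0], [0, 0.0567, -0.0232, 0, 0, 0, 0]]
([-0.0001, -0.0009, 0.1894], [0.1, -0.0, -0.0])
```

>>> servo_tool --pt "1 0 -0.001 0.05 0 0 0" --pt "1 0 -0.001 0.1 0 0 0" --pt "1 0 -0.001 0.15 0 0 0" --pt "1 0 -0.001 0.189 0 0 0" --pt "1 0 -0.001 0.189 0 0 0" --pt "1 0 -0.001 0.189 0 0 0" --pt "0 0 -0.001 0.189 0 0 0" --pt "0 0 -0.001 0.189 0 0 0" --pt "0 0 -0.001 0.189 0 0 0" --pt "0 0 -0.001 0.189 0 0 0"

```text
clock: 48.65
position: [530.9, 87.7, 126.2]
ee_rot: [0.803, -0.596, 0.0, 0.0]
contact_force: [-1.2, 0.4, 3.2]
gripper_width: 21.6
grasp_force: 58.6
```

>>> servo_tool --pt "0 0.0118 -0.0105 0 0 0 0" --pt "0 0.0257 -0.0182 0 0 0 0" --pt "0 0.0409 -0.0224 0 0 0 0" --pt "0 0.0567 -0.0232 0 0 0 0" --pt "0 0.0567 -0.0232 0 0 0 0" --pt "1 0.0567 -0.0232 0 0 0 0" --pt "1 0.0567 -0.0232 0 0 0 0" --pt "1 0.0567 -0.0232 0 0 0 0" --pt "1 0.0567 -0.0232 0 0 0 0" --pt "1 0.0567 -0.0232 -0.05 0 0 0" --pt "1 0.0567 -0.0232 -0.1 0 0 0" --pt "1 0.0567 -0.0232 -0.16 0 0 0"

```text
clock: 50.15
position: [568.5, 40.0, 286.2]
ee_rot: [0.803, -0.596, -0.001, 0.001]
contact_force: [1.6, 0.8, -0.6]
gripper_width: 85.4
grasp_force: 0.0
```

>>> servo_tool --pt "1 -0.03 0.03 -0.03 0 0 0" --pt "1 -0.03 0.03 -0.03 0 0 0"

```text
clock: 50.4
position: [531.7, 61.1, 319.4]
ee_rot: [0.803, -0.596, 0.002, -0.003]
contact_force: [0.7, 1.5, -0.6]
gripper_width: 85.6
grasp_force: 0.0
```

```bash
cat > fin.py <<'E'
from h import *
ims={n:cam(n) for n in("side","top")}
a=np.linspace(0,2*np.pi,24)
def msk(im,pts):
    m=np.zeros((1600,2560),np.uint8);cv2.fillConvexPoly(m,cv2.convexHull(np.round(proj(im,pts)*4+1.5).astype(np.int32)),255)
    return cv2.resize(m,(640,400),interpolation=cv2.INTER_AREA)/255.
def desat(c):
    c=cv2.GaussianBlur(c.astype(float),(0,0),.5);return np.clip(1.15-2.6*(c.max(2)-c.min(2))/c.max(2),0,1)*(c.mean(2)>55)
for n,im in ims.items():
    w=desat(im["color"]);out=[];ax=(760,20.5)
    for y in np.arange(240,290,2.):
        u=np.array([np.cos(np.radians(y)),np.sin(np.radians(y)),0]);v=np.array([-u[1],u[0],0]);A=np.array([*ax,120.])
        cone=lambda r0,x0,r1,x1:np.array([A+u*x+r*(np.cos(t)*v+np.sin(t)*np.array([0,0,1])) for r,x in((r0,x0),(r1,x1)) for t in a])
        i=msk(im,cone(20,48,34,95));o=np.clip(msk(im,cone(34,52,46,105))-msk(im,cone(22,48,36,97)),0,1)
        out.append(((w*i).sum()/i.sum()-(w*o).sum()/o.sum(),y))
    v=np.array(out);k=v[:,0].argmax();q=v[max(k-3,0):k+4];p=np.polyfit(q[:,1]-v[k,1],q[:,0],2);print(n,round(float(v[k,1]-p[1]/2/p[0]),1))
im=ims["side"];g=np.minimum(im["color"].astype(float).mean(2),110);best=[]
cyl=lambda c,r,z0,z1:np.array([[c[0]+r*np.cos(t),c[1]+r*np.sin(t),z] for z in(z0,z1) for t in a])
for y in range(-4,40,3):
  for z in range(76,100,2):
    c=np.array([500.6,24.3])+70*np.array([np.cos(np.radians(y)),np.sin(np.radians(y))])
    i=msk(im,cyl(c,12.5,z+20,z+86));o=np.clip(msk(im,cyl(c,19,z+26,z+93))-msk(im,cyl(c,13.5,z+20,z+87)),0,1)
    best.append(((g*o).sum()/o.sum()-(g*i).sum()/i.sum(),y,z))
best.sort(reverse=True);print([(round(float(b[0]),1),*b[1:]) for b in best[:5]])
c=ims["top"]["color"];w=desat(c)
for x in(291,294,297,300,318,320): r=w[100:128,x-0];k=np.nonzero(r>.3)[0]+100;print(x,k.min(),k.max(),end=' | ')
g=im['color'].astype(float).mean(2);print([int(v) for v in g[168:180,312]])
for d in arm.spot_point('top','beacon')[:1]: print(d['centre'],ray(ims['top'],d['centre'],0))
show()
E
python3 fin.py
```

```text
side 265.5
top 265.5
[(38.2, 11, 78), (37.9, 11, 76), (37.8, 14, 76), (37.0, 8, 82), (37.0, 8, 80)]
291 107 117 | 294 106 117 | 297 106 118 | 300 108 118 | 318 105 124 | 320 105 124 | [163, 162, 167, 164, 145, 111, 94, 105, 134, 159, 151, 125]
[366.3, 125.9] [ 740.64458828 -229.80604125    0.        ]
50.55 [531.5  60.1 314.4] psi -73.24 F [ 0.8  0.5 -0.2] T [-0.02 -0.04 -0.01] w 85.3 0.0 j6 -0.12
```

```bash
python3 -c "
from h import *
print(arm.job_done())"
```

```text
the job is handed in; nothing more can be done
None
```

I handed the job in; no verdict came back. By camera, the crank sits fully down and released (underside about 76–82 mm, shoulder at 80 mm), and the horn points at about 265° against the transmitter's 264°. I carried and wound the crank by its handle, because the fingers closed across the hub without any contact.

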